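# Fetch a spindle from the swarf tray under the lathe

### The job

A finished spindle has fallen into the swarf tray, which was shoved too far back under the bench lathe to reach by hand: take the swarf hook from the rack, catch the tray's pull loop under the ledge with it, draw the tray out, and put the hook back in its place on the rack. Then lay the spindle in the pair of V-blocks with its square middle between them, leaving the plain square off-cut in the tray, and slide the tray back in until its front is level with the edge of the ledge, so that next time the loop can be reached by hand. Do not disturb the other tools on the bench.

Things in the scene. Friction and masses are not known exactly. Their poses are not given: they have to be found in the camera images.
- ledge_edge (a point): Front edge of the ledge (the lathe's dark steel base plate, fixed, 10 mm thick, underside 85 mm and top 95 mm above the bench). The point is on the edge at the underside, midway across the swarf tray. Frame: x runs level into the machine (the tray comes out along -x), y along the ledge towards the headstock, z up. Only the tray lies under the ledge within 175 mm either side.
- lathe: Bench lathe, fixed, grey-green, about 620 mm long, 320 mm high, its front to the robot's right. Origin on the bench straight below the ledge point; same axes. What stands on the ledge is at least 55 mm behind its edge.
- swarf_tray (a joint): How far the tray is out, m: 0 fully back (its front 80 mm behind the ledge edge), growing towards the ledge's -x, stop at 0.285; at 0.080 its front is level with the ledge edge. Starts at 0 to 0.015, stays where it is left, slides with about 3 N friction. Sheet tray 310 mm wide, 320 mm deep, walls 4 mm; front 75 mm high, sides and rear 36 mm; floor's top 6 mm above the bench.
- loop_bar (a point): Tray's pull loop, hidden under the ledge at the start: a round steel bar 8 mm thick, 100 mm long, level, parallel to the ledge, with a leg at each end back to the tray's front. The point is the bar's middle, 36 mm before the tray's front face, 32 mm above the bench, on the tray's centre line. The gap between bar and front (32 by 92 mm) is open from above and below. Axes as the ledge's.
- tray_front (a point): Top edge of the tray's front face, in its middle, 75 mm above the bench; moves with the tray. Axes as the ledge's. The face runs 155 mm to either side; from 60 mm outwards nothing stands before it.
- hook_grip (a point): Swarf hook, 205 mm long, 0.16 kg: flat-sided wooden handle 100 mm long, 24 wide, 28 high, a round guard (42 mm) at its front end, then an 8 mm steel rod with a short hook turned down. The point is the handle's centre on the rod's axis; x along the rod to the hook, z up. Starts level in one of the rack's two places, hook down, 56 mm above the bench. Centre of mass about 30 mm towards the hook.
- hook_tip (a point): End of the hook: 148 mm ahead of the handle's centre and 20 mm below the rod's axis (centre of the rounded end, whose lowest point is 24 mm below the axis). The hook's leg is 8 mm thick. Axes as the handle's.
- rack: Fixed wooden tool rack, 170 by 170 mm, board 14 mm thick, with two notched uprights. Origin under its middle; x the way the tools lie (hook end at +x). Two places at y = +45 and -45 mm, handle centre at x = -30, z = 56 mm: hook in one, file in the other, either way round. Rear upright x -78 to -62 mm, notch 34 mm wide; front upright x 39 to 55 mm, notch 32 mm, top 68 mm high; free between.
- file: Bystander: hand file with the same wooden handle as the hook but a flat blade 20 mm wide and no hook. Lies in the rack's other place. Origin: centre of its handle. x along the blade.
- spindle_center (a point): Turned steel spindle, 130 mm long, 0.5 kg: square middle 36 by 36 mm, 40 mm long, with a round end (26 mm diameter, 45 mm long) each side. The point is its centre, x its axis. Starts on a flat of its square in the tray, axis within 0.3 rad of the way the tray slides, 75 to 115 mm behind the tray's front, left or right of the middle. With the tray out 0.26 m it lies about 80 mm clear of the ledge edge.
- offcut_center (a point): Plain square steel off-cut, 70 mm by 36 mm by 36 mm, beside the spindle on the other side of the tray (some 150 mm apart); it stays in the tray. This point is its centre, x along its length.
- v_seat (a point): Seat of the pair of steel V-blocks, fixed on a black surface plate (170 by 120 mm, top 30 mm above the bench). x level along both 90-degree Vs, z up. The point is midway between the blocks, 64 mm above the bench: the spindle's centre when its round ends rest in the Vs. Blocks 24 mm thick, centred 44 mm either side of it (64 mm free between), 64 mm wide, tops 68 mm high; Vs 44 mm wide at the top.
- brush_grip (a point): Bystander: bench brush, 170 mm long, lying loose on the bench. The point is on its handle.
- trysquare: Bystander: steel try square, blade 130 mm, lying loose.
- oiler: Bystander: steel oil can with spout, 70 mm wide, 155 mm high, standing loose.
- bottle: Bystander: clear water bottle, 64 mm wide, 210 mm high, standing loose.
- hammer_grip (a point): Bystander: hammer, 260 mm long, lying loose. The point is on its handle.
There are look-alikes about, which are no part of the job. What is shaped like the part that bears offcut_center but purple is not meant.

How it is judged:
On the way, in this order (a step that is already met when the one before it is completed fails the run):
1. the swarf hook draws the tray out, hook on the tray, by more than 150 mm (contact force between hook and swarf_tray above 0.3 N and value of joint swarf_tray above 0.15 m), for 0.05 s.
2. the hook lies in its place on the rack again, let go (distance of hook_grip from where it was at the start of the episode below 0.02 m and distance of hook_tip from where it was at the start of the episode below 0.03 m and contact force between the fingers and hook below 0.1 N), for 0.2 s.
3. the spindle lies in the V-blocks, let go (x of spindle_center in the frame of v_seat between -0.01 and 0.01 m and y of spindle_center in the frame of v_seat between -0.006 and 0.006 m and z of spindle_center in the frame of v_seat between -0.005 and 0.005 m and angle between the x axis of spindle_center and the x axis of v_seat, either way round below 0.1 rad and contact force between the fingers and spindle below 0.1 N), for 0.2 s.
4. the tray's front is level with the ledge edge (value of joint swarf_tray between 0.068 and 0.092 m), for 0.2 s.
At the end, for the whole second after the job is handed in: Spindle let go in both V-blocks (10 mm along, 6 mm across, 5 mm high, 0.1 rad); hook let go in its own rack place (handle within 20 mm, tip 30 mm of the start); tray front within 12 mm of the ledge edge; off-cut still in the tray; all at rest (all of step 2 and all of step 3 and all of step 4 and linear speed of each of spindle, hook below 0.02 m/s and height (world z) of offcut_center below 0.045 m and x of offcut_center in the frame of tray_front between 0.01 and 0.31 m and y of offcut_center in the frame of tray_front between -0.15 and 0.15 m); the robot touches nothing.
It fails at once if the file is moved more than 30 mm (distance of file from where it was at the start of the episode above 0.03 m).
It fails at once if the brush, try square, oil can, water bottle or hammer is moved more than 30 mm (distance of any of brush_grip, trysquare, oiler, bottle, hammer_grip from where it was at the start of the episode above 0.03 m).
It also fails if it takes over 72 s, if anything falls off the work surface, if the arm or the gripper's body presses on something with over 40 N, if the wrist force passes 120 N, or if a joint passes its speed limit or range.

### The arm

A 6-joint arm with a two-finger parallel gripper is mounted at the origin on the work surface. World frame = base frame: x ahead of the robot, y to its left, z up, the work surface at z = 0. Lengths are in m, angles in rad, forces in N, time in s.
With the tool pointing down it reaches from about 0.275 to 0.75 m from the base axis. Payload 10.2 kg.
Tool frame: the origin (TCP) lies midway between the tips of the shut fingers; the grasp point (between the pads) lies 19 mm behind it; z points along the fingers, y is the direction in which the jaws open and shut (so a half turn about z gives the same grasp; the last joint's range is limited). The gripper opens to 88 mm and grips with 3 to 60 N. Pads are 18 mm wide; open, the fingers measure 123 mm over their backs; the gripper's body (75 mm by 187 mm) begins 45 mm behind the grasp point.
Start: joints at [1.113, 0.313, 1.498, -0, 1.331, -0.223], TCP at [0.122, 0.511, 0.215] pointing down, gripper open.
Joint ranges: [-2.94, 2.94], [-0.97, 2.17], [0.19, 2.56], [-1.23, 4.37], [0.02, 3.11], [-2.88, 2.88]. Speed limits (rad/s): [2.39, 2.39, 3.01, 3.14, 3.14, 3.14].

### API

Orientations are given as a rotation vector (axis times angle).
In Python, from cell import arm, eyes, job gives the robot as it stands. Calls block until the motion is done:
- arm.goto(position, orientation): joint-space move of the TCP to a pose.
- arm.line_to(position, ori=None, feed=0.15, max_force=None): straight line of the TCP; ori=None keeps the orientation; feed is the mean speed in m/s. With max_force (N) it stops when the force on the tool has changed by that much, and returns True; else False.
- arm.movej(angles): joint-space move.
- arm.open_jaws() and arm.clamp(squeeze=None): open the fingers fully, or close them until they stop; squeeze is the grip in N (None keeps the last).
- arm.hold(seconds).
- arm.inverse_kinematics(position, orientation): joint angles nearest the present ones, or None.
- eyes.camera(name): name is "scene" or "top" or "wrist"; returns a dict with "color" (420x560x3 uint8, blue, green, red), "fx", "fy", "cx", "cy" (pixels), "xyz" and "rotation" of the camera in the world. Camera axes: x right, y down, z forward; pixel columns grow to the right and rows downward; lengths in m; the calibration is good to about 2 mm. A picture is of the moment at which its call begins. There is no depth.
A pose or a line that the arm cannot do raises arm.MotionError and nothing moves.
- job.close_job(): hands the job in, once; it reports no verdict.
Readings, each from a call of its own:
- arm.read_time(): time.
- arm.read_qpos(): joint angles.
- arm.read_qvel(): joint speeds.
- arm.read_joint_torque(): joint torques, N m.
- arm.read_ee_pos(): TCP position.
- arm.read_orientation(): TCP orientation.
- arm.read_ft_force(): force on the tool from outside, world axes, zero at the start.
- arm.read_moment(): the same for the moment, N m.
- arm.read_grip_width(): opening from 0.0 (shut) to 1.0 (fully open).
Only numpy, scipy, OpenCV 4.12 (cv2) and the standard library are available. Lean on these libraries where they do the work, as an engineer would, in place of code of your own. Each camera call takes 0.05 s, during which the arm holds its last target.

## Working session

There is one attempt and no reset: what is moved stays moved. The work goes in short steps, each a Python script; the robot and the scene stay as the last script left them, time stands still between calls to the robot, and variables do not carry over. Pictures are saved under pics/ and viewed, and the job is handed in when it is done.

```bash
ls; mkdir -p pics; cat > h.py <<'E'
import numpy as np, cv2
from cell import arm, eyes, job
from scipy.spatial.transform import Rotation as R
def snap(n,f,scale=1,crop=None):
    c=eyes.camera(n); im=c["color"]
    np.savez('pics/'+f+'.npz',**c)
    if crop: x0,y0,x1,y1=crop; im=im[y0:y1,x0:x1]
    im=cv2.resize(im,None,fx=scale,fy=scale,interpolation=cv2.INTER_CUBIC)
    cv2.imwrite('pics/'+f+'.png',im); return c
def ray(c,u,v):
    d=np.array([(u-c["cx"])/c["fx"],(v-c["cy"])/c["fy"],1.]); return np.array(c["xyz"]),np.asarray(c["rotation"]).reshape(3,3)@d
def atz(c,u,v,z):
    o,d=ray(c,u,v); return o+d*(z-o[2])/d[2]
def proj(c,p):
    q=np.asarray(c["rotation"]).reshape(3,3).T@(np.asarray(p)-c["xyz"]); return np.array([c["fx"]*q[0]/q[2]+c["cx"],c["fy"]*q[1]/q[2]+c["cy"]])
def tri(obs):
    A=np.zeros((3,3));b=np.zeros(3)
    rs=[]
    for c,u,v in obs:
        o,d=ray(c,u,v); d=d/np.linalg.norm(d); P=np.eye(3)-np.outer(d,d); A+=P;b+=P@o; rs.append((P,o))
    p=np.linalg.solve(A,b); return p,[np.linalg.norm(P@(p-o)) for P,o in rs]
def load(f): return dict(np.load('pics/'+f+'.npz'))
E
python3 - <<'E'
from h import *
for n in ("scene","top","wrist"):
    c=snap(n,n+"0",1.42); print(n,c["xyz"],c["fx"],np.round(c["rotation"],3).tolist(),c["rotation"].shape)
print(arm.read_time(),arm.read_orientation(),arm.read_ee_pos())
E
```

```text
pics
scene [1.47115377 0.18841889 0.70327892] 393.7934896503304 [-1.406, -1.908, 1.001] (3,)
top [ 0.4749223  -0.05501327  1.25643794] 406.955004414297 [-2.204, 2.155, -0.109] (3,)
wrist [0.04560761 0.52880984 0.38414499] 344.7659784600221 [2.27, 1.789, 0.275] (3,)
0.15 [-3.67910047e-01 -3.11964562e+00  1.38429799e-03] [0.12205443 0.51042357 0.21430477]
```

```bash
sed -i 's/np.asarray(c\["rotation"\]).reshape(3,3)/R.from_rotvec(c["rotation"]).as_matrix()/' h.py; grep -n from_rotvec h.py
```

```text
11:    d=np.array([(u-c["cx"])/c["fx"],(v-c["cy"])/c["fy"],1.]); return np.array(c["xyz"]),R.from_rotvec(c["rotation"]).as_matrix()@d
15:    q=R.from_rotvec(c["rotation"]).as_matrix().T@(np.asarray(p)-c["xyz"]); return np.array([c["fx"]*q[0]/q[2]+c["cx"],c["fy"]*q[1]/q[2]+c["cy"]])
```

View pics/top0.png

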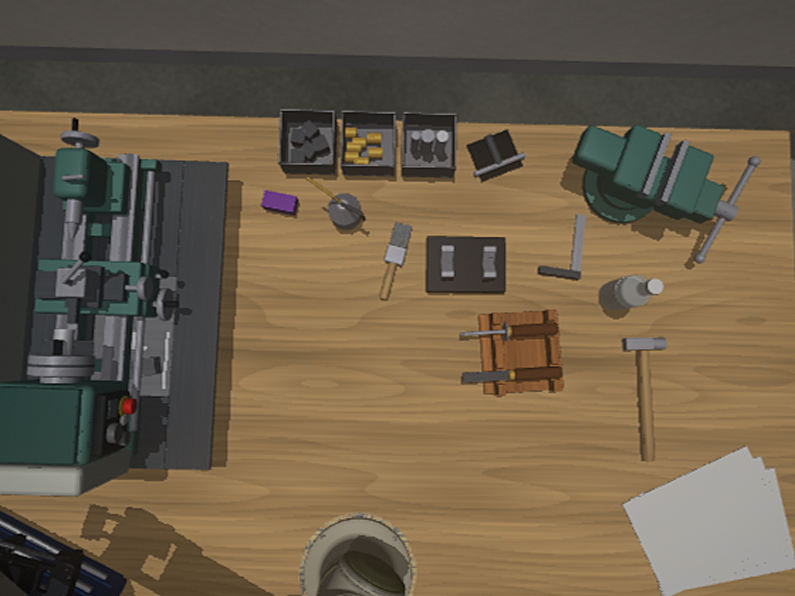

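View pics/scene0.png

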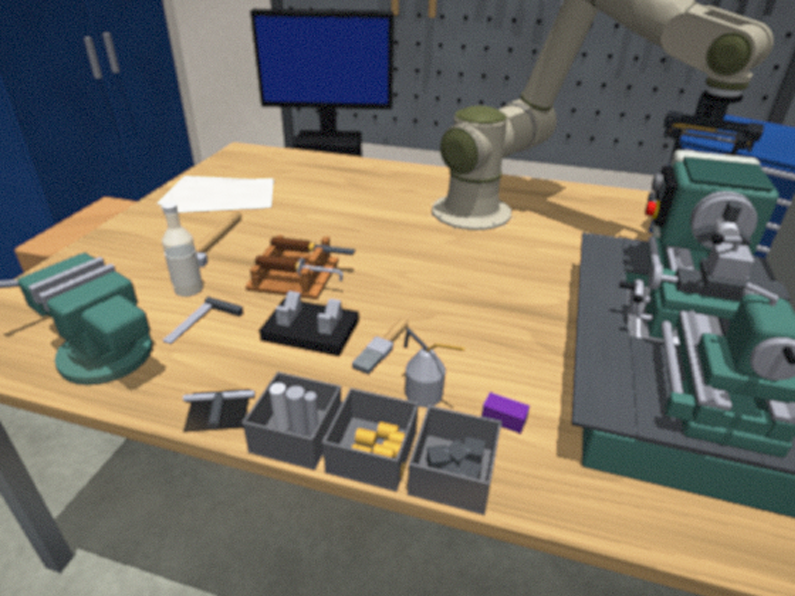

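View pics/wrist0.png

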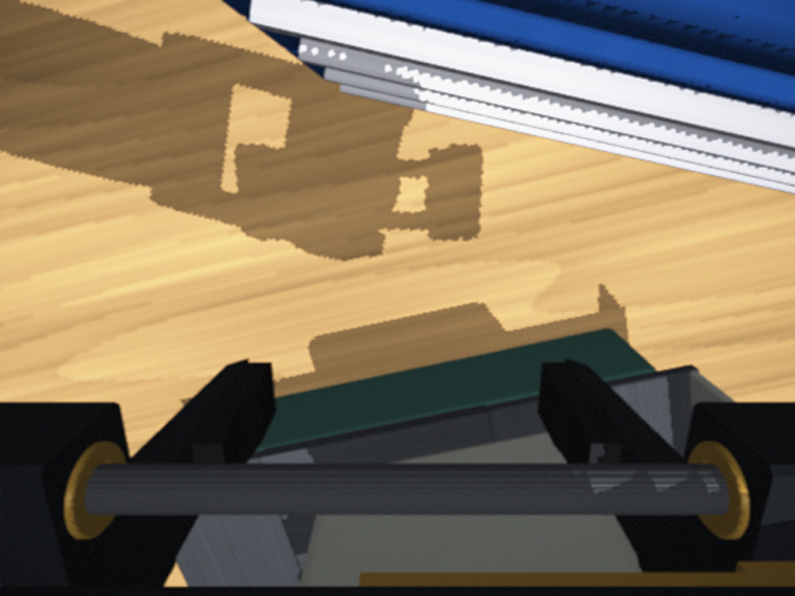

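```bash
python3 - <<'E'
from h import *
c=load('top0')
s=1.42
for n,u,v,z in [("ledge far",228,165,.095),("ledge near",210,468,.095),("hook handle end",557,327,.056),("hook guard",508,331,.056),("hooktip rod",463,335,.056),("file guard",512,376,.056),("file end",561,371,.056),("plate TL",428,237,.03),("plate BR",505,293,.03),("plate TR",505,237,.03),("vL",448,262,.068),("vR",490,262,.068),("bottle top",655,287,.21),("bottle",620,293,.0),("oiler",345,212,.07),("brush handle end",386,297,.02),("brush top",402,225,.02),("rack TL",481,313,.014),("rack BR",562,390,.014),("sq",580,275,.01)]:
    print(n,np.round(atz(c,u/s,v/s,z),3))
im=c["color"]
cv2.imwrite('pics/a.png',cv2.resize(im[145:290,260:420],None,fx=5,fy=4.1*5/4.1,interpolation=cv2.INTER_CUBIC)[:, :800])
im=load('scene0')["color"]
cv2.imwrite('pics/b.png',cv2.resize(im[150:270,160:320],None,fx=5,fy=5,interpolation=cv2.INTER_CUBIC))
w=load('wrist0');Rt=R.from_rotvec(arm.read_orientation()).as_matrix()
print(Rt.T@(w["xyz"]-arm.read_ee_pos()));print(np.round(Rt.T@R.from_rotvec(w["rotation"]).as_matrix(),3)); print(Rt, w["cx"],w["cy"],w["fx"])
E
```

```text
ledge far [0.836 0.286 0.095]
ledge near [0.228 0.292 0.095]
hook handle end [ 0.52  -0.402  0.056]
hook guard [ 0.51  -0.3    0.056]
hooktip rod [ 0.499 -0.206  0.056]
file guard [ 0.417 -0.308  0.056]
file end [ 0.429 -0.41   0.056]
plate TL [ 0.708 -0.132  0.03 ]
plate BR [ 0.591 -0.298  0.03 ]
plate TR [ 0.712 -0.297  0.03 ]
vL [ 0.649 -0.172  0.068]
vR [ 0.652 -0.259  0.068]
bottle top [ 0.591 -0.537  0.21 ]
bottle [ 0.6   -0.557  0.   ]
oiler [0.749 0.045 0.07 ]
brush handle end [ 0.578 -0.044  0.02 ]
brush top [ 0.735 -0.075  0.02 ]
rack TL [ 0.548 -0.25   0.014]
rack BR [ 0.388 -0.424  0.014]
sq [ 0.636 -0.466  0.01 ]
[ 7.86643804e-02 -5.72307325e-05 -1.69822804e-01]
[[-0.001 -0.954 -0.3  ]
 [ 1.    -0.001  0.001]
 [-0.001 -0.3    0.954]]
[[-9.72565007e-01  2.32630875e-01 -4.28191424e-04]
 [ 2.32631164e-01  9.72564672e-01 -8.36973090e-04]
 [ 2.21738069e-04 -9.13621409e-04 -9.99999558e-01]] 286.0770950288536 208.36358471394334 344.7659784600221
```

View pics/a.png

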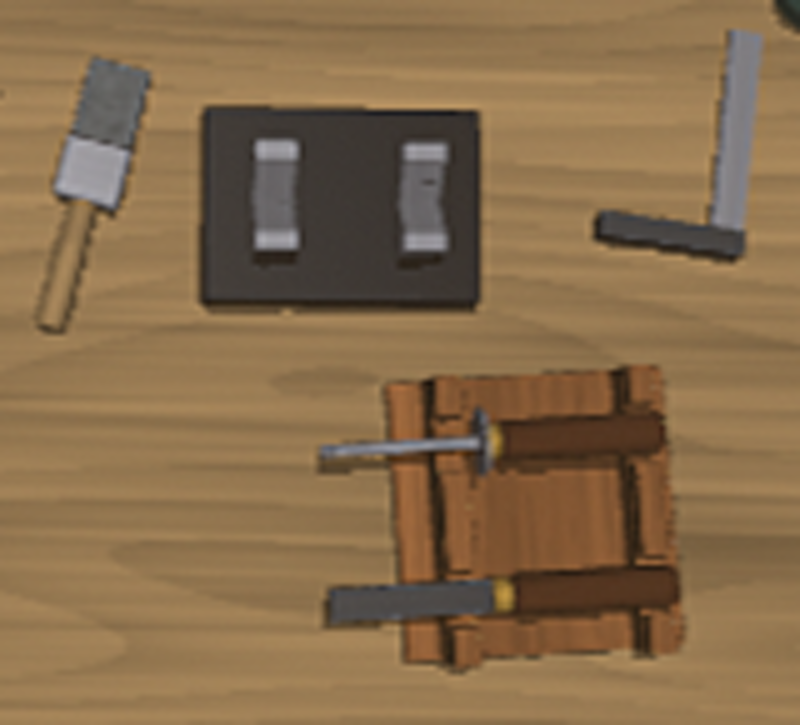

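View pics/b.png

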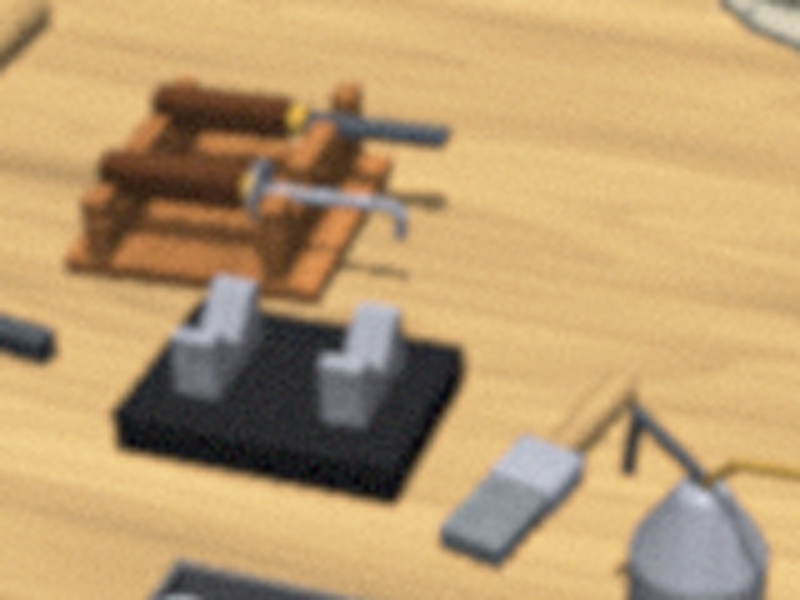

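```bash
cat >> h.py <<'E'
def ori(z,x):
    z=np.array(z,float);z/=np.linalg.norm(z);x=np.array(x,float);x-=z*(x@z);x/=np.linalg.norm(x)
    return R.from_matrix(np.c_[x,np.cross(z,x),z])
def campose(cam,fwd,xhint):
    """tcp pos, rotvec so camera at cam looks along fwd; xhint approx tool x direction"""
    f=np.array(fwd,float);f/=np.linalg.norm(f)
    # tool from cam: camera axes in tool
    C=np.array([[0,-.954,-.3],[1,0,0],[0,-.3,.954]])
    yd=-np.array(xhint,float);yd-=f*(yd@f);yd/=np.linalg.norm(yd)   # image down ~ -x tool
    Rw=np.c_[np.cross(yd,f),yd,f]
    U,_,V=np.linalg.svd(C);C=U@V
    Rt=Rw@C.T
    return np.array(cam)-Rt@np.array([.0787,0,-.1698]),R.from_matrix(Rt).as_rotvec()
E
python3 - <<'E'
from h import *
for x in (.53,.48):
  for cy,cz,p in ((.05,.22,32),(.08,.2,32),(.05,.25,38),(.0,.2,28)):
    t,o=campose([x,cy,cz],[0,np.cos(np.radians(p)),-np.sin(np.radians(p))],[0,-1,-1])
    q=arm.inverse_kinematics(t,o); print(x,cy,cz,p,np.round(t,3),None if q is None else np.round(q,2))
E
```

```text
0.53 0.05 0.22 32 [0.53  0.22  0.142] [-0.14  0.48  1.65  0.75  1.24  2.67]
0.53 0.08 0.2 32 [0.53  0.25  0.122] [-0.08  0.51  1.65  0.78  1.18  2.67]
0.53 0.05 0.25 38 [0.53  0.211 0.155] [-0.11  0.44  1.62  0.64  1.24  2.77]
0.53 0.0 0.2 28 [0.53  0.175 0.134] [-0.25  0.5   1.67  0.78  1.31  2.54]
0.48 0.05 0.22 32 [0.48  0.22  0.142] [-0.15  0.38  1.8   0.76  1.21  2.62]
0.48 0.08 0.2 32 [0.48  0.25  0.122] [-0.09  0.42  1.8   0.79  1.14  2.62]
0.48 0.05 0.25 38 [0.48  0.211 0.155] [-0.12  0.34  1.76  0.65  1.2   2.73]
0.48 0.0 0.2 28 [0.48  0.175 0.134] [-0.28  0.41  1.82  0.78  1.28  2.48]
```

```bash
python3 - <<'E'
from h import *
p=arm.read_ee_pos(); o=arm.read_orientation()
try: arm.line_to([p[0],p[1]-.03,.5],feed=.3)
except arm.MotionError as e:
    print(e); arm.line_to([p[0],p[1],.43],feed=.3)
q=np.array(arm.read_qpos()); print(q)
t,o=campose([.53,.05,.22],[0,np.cos(.56),-np.sin(.56)],[0,-1,-1])
qg=np.array(arm.inverse_kinematics(t,o)); 
m=q.copy(); m[0]=qg[0]; m[5]=(q[5]+qg[5])/2; arm.movej(m)
arm.movej(qg)
snap("wrist","w1",1.42); print(arm.read_time(),arm.read_ee_pos())
E
```

```text
[ 1.08520119e+00  2.53522307e-01  8.49046511e-01 -1.09067600e-05
  2.04103175e+00 -2.50804493e-01]
4.825 [0.53059872 0.22000162 0.14271215]
```

View pics/w1.png

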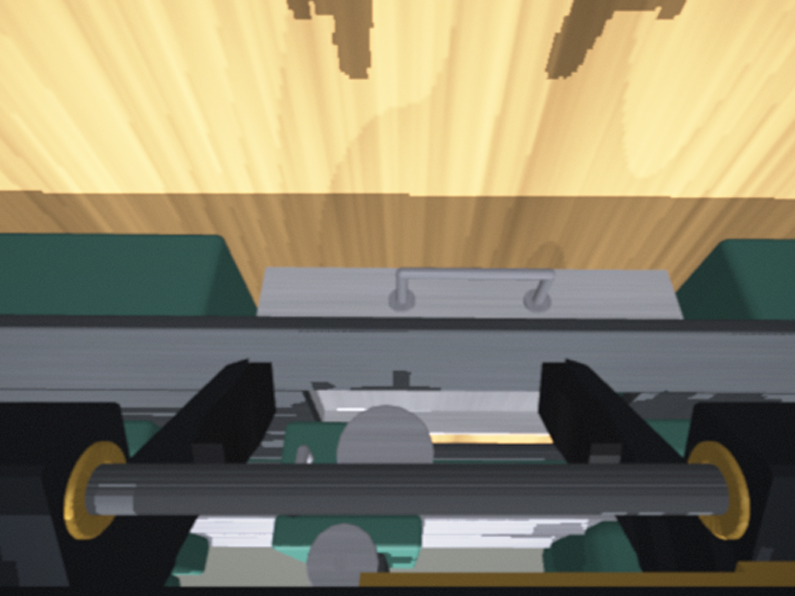

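```bash
python3 - <<'E'
from h import *
c=load('w1'); s=1.42
im=c["color"]; cv2.imwrite('pics/c.png',cv2.resize(im[170:250,160:500],None,fx=2.35,fy=6,interpolation=cv2.INTER_CUBIC))
for n,u,v,z in [("barL",398,274,.032),("barR",554,275,.032),("bar mid",476,274.5,.032),("trayL bot",265,268,.0),("trayR bot",670,272,.0),("ledgeL",20,317,.085),("ledgeM",420,317.5,.085),("ledgeR",780,318,.085)]:
    print(n,np.round(atz(c,u/s,v/s,z),4))
E
```

```text
barL [0.5355 0.3254 0.032 ]
barR [0.4292 0.326  0.032 ]
bar mid [0.4824 0.3257 0.032 ]
trayL bot [0.6405 0.3641 0.    ]
trayR bot [0.3222 0.3677 0.    ]
ledgeL [0.7488 0.2929 0.085 ]
ledgeM [0.5219 0.2919 0.085 ]
ledgeR [0.3193 0.291  0.085 ]
```

View pics/c.png

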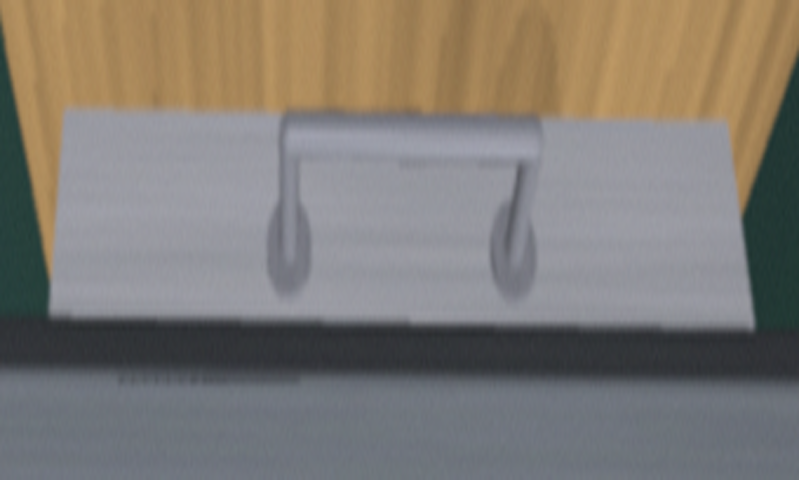

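```bash
python3 - <<'E'
from h import *
p=arm.read_ee_pos(); arm.line_to([p[0],p[1]-.06,p[2]+.08],feed=.3)
o=ori([0,0,-1],[-.1,.995,0]).as_rotvec()
arm.goto([.513,-.35,.26],o); snap("wrist","w2",1.42)
print(arm.read_qpos(),arm.read_time())
arm.line_to([.513,-.33,.18],feed=.3); snap("wrist","w3",1.42)
print(arm.read_ee_pos(),arm.read_time())
E
```

```text
[-7.86801886e-01  5.09593494e-01  1.09554660e+00  7.78879509e-05
  1.53661232e+00 -8.87041944e-01] 8.375
[ 0.51370588 -0.33092314  0.18228156] 8.85
```

View pics/w2.png

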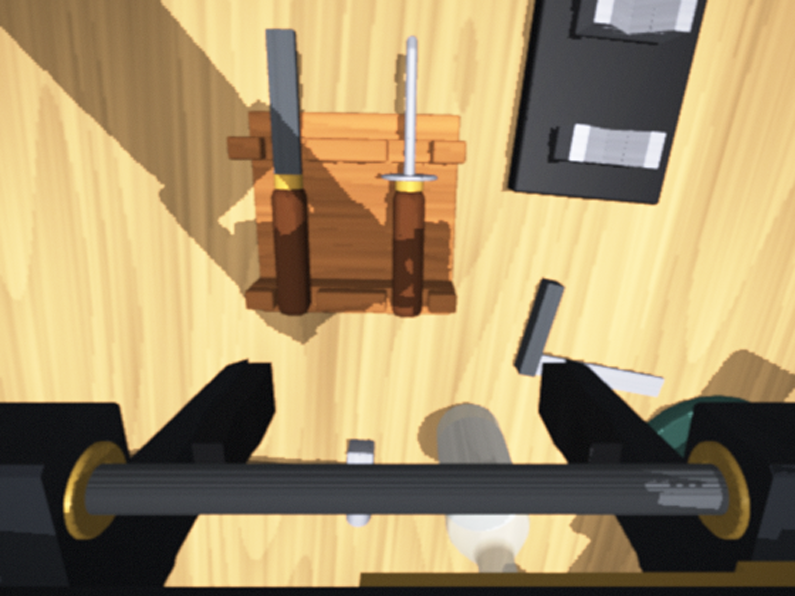

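View pics/w3.png

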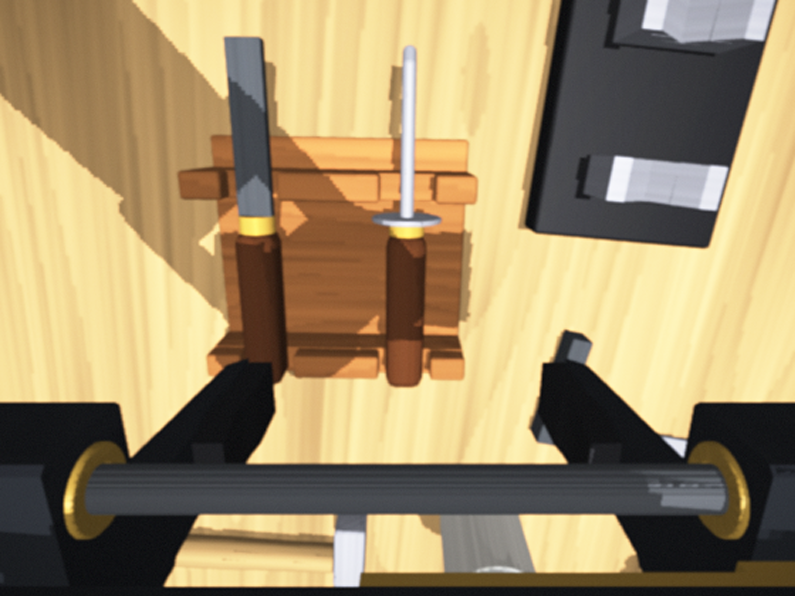

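```bash
python3 - <<'E'
from h import *
a=load('w2');b=load('w3');t=load('top0'); s=1.42
P={}
for n,(u,v),(u2,v2) in [("guard top-center",(409,178),(407,220)),("handle rear",(407,314),(404,382)),("handle front(ferrule)",(409,191),(407,236)),("rod end",(412,40),(409,50)),("vblock near c",(617,147),(666,185)),("plate corner",(512,190),(528,230)),("plate corner2",(657,203),(707,246))]:
    p,e=tri([(a,u/s,v/s),(b,u2/s,v2/s)]); P[n]=p
    print(n,np.round(p,4),np.round(e,4), proj(t,p)*5-[1300,725])
d=P["rod end"]-P["handle rear"]; print(np.degrees(np.arctan2(d[1],d[0])),np.linalg.norm(d))
print(atz(b,404/s,310/s,.07), atz(a,407/s,252/s,.07))
print(atz(b,409/s,50/s,.06), atz(a,412/s,40/s,.06))
E
```

```text
guard top-center [ 0.5093 -0.2967  0.0579] [0.0002 0.0002] [484.51259729 440.61193442]
handle rear [ 0.5181 -0.4013  0.0627] [0. 0.] [663.92085065 429.42903608]
handle front(ferrule) [ 0.5103 -0.3059  0.0602] [0.0002 0.0002] [500.90553428 439.30142886]
rod end [ 0.5017 -0.2055  0.061 ] [0.0002 0.0002] [330.44492034 450.11666809]
vblock near c [ 0.6516 -0.2606  0.0714] [0.0003 0.0003] [429.00987574 196.5693215 ]
plate corner [ 0.595  -0.3011  0.0151] [0.001 0.001] [478.38933321 302.72497109]
plate corner2 [ 0.7113 -0.2983  0.0291] [0. 0.] [479.21336307 111.36297741]
94.79921327491887 0.19651952393291136
[ 0.51301611 -0.34934139  0.07      ] [ 0.51291397 -0.34978398  0.07      ]
[ 0.5014725  -0.20529203  0.06      ] [ 0.50186222 -0.2053493   0.06      ]
```

```bash
python3 - <<'E'
from h import *
th=np.radians(94.8)
o=ori([0,0,-1],[np.cos(th),np.sin(th),0]).as_rotvec()
arm.goto([.5138,-.353,.12],o)
print(arm.line_to([.5138,-.353,.037],feed=.15,max_force=15), arm.read_ee_pos())
arm.clamp(40); print(arm.read_grip_width(),arm.read_ft_force(),arm.read_time())
arm.line_to([.5138,-.353,.125],feed=.2)
snap("wrist","w4",1.42);snap("scene","s4",5,(160,90,320,210)); print(arm.read_time(),arm.read_ft_force(),arm.read_moment(),arm.read_ee_pos())
E
```

```text
False [ 0.51462686 -0.35351527  0.03882814]
0.262794800983734 [ 0.57665926 -0.20322147 -0.83242234] 10.9083
11.6 [ 1.08987555  0.07761636 -1.46789862] [-0.14479502  0.06751206  0.04765681] [ 0.51313362 -0.35239698  0.1229989 ]
```

View pics/w4.png

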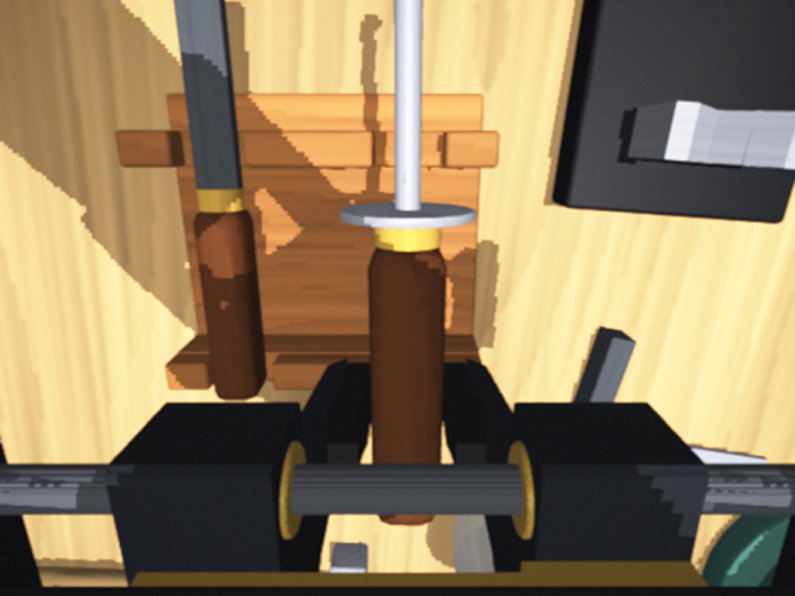

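View pics/s4.png

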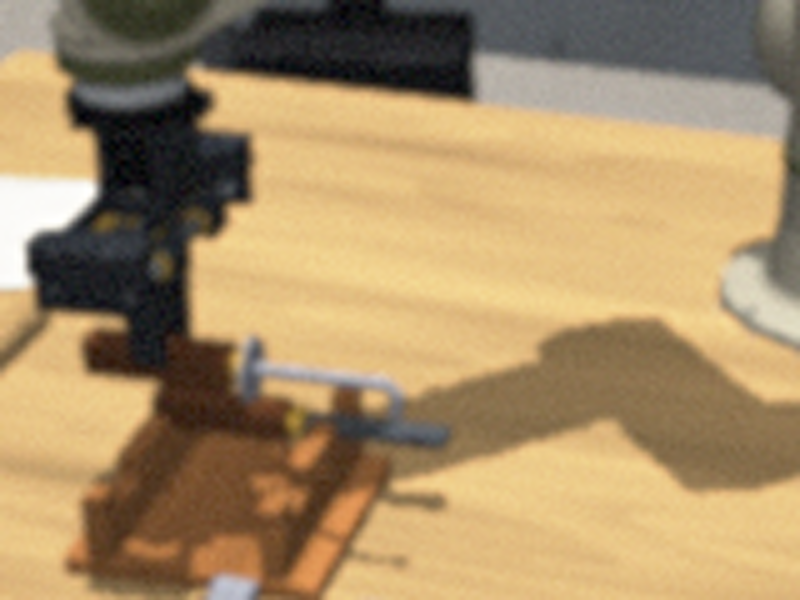

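```bash
python3 - <<'E'
from h import *
o=ori([0,0,-1],[0,1,0]).as_rotvec()
arm.goto([.482,.06,.13],o)
arm.line_to([.482,.08,.053],feed=.2)
arm.hold(.15); f0=arm.read_ft_force(); print(arm.read_ee_pos(),f0)
snap("scene","s5",4,(300,120,500,270)); snap("wrist","w5",1.42)
print(arm.read_time())
E
```

```text
[0.48292007 0.07957397 0.05427261] [-0.03230943  0.3742775  -1.46255363]
13.9333
```

View pics/s5.png

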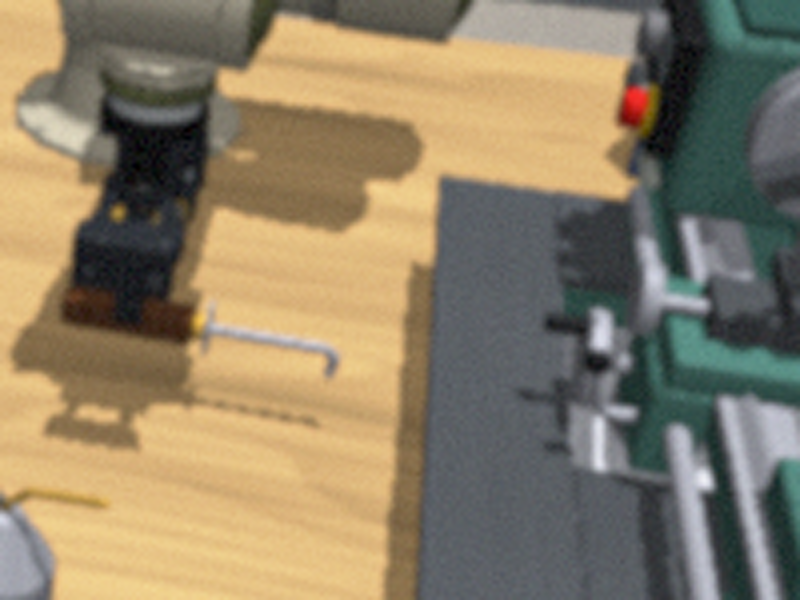

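View pics/w5.png

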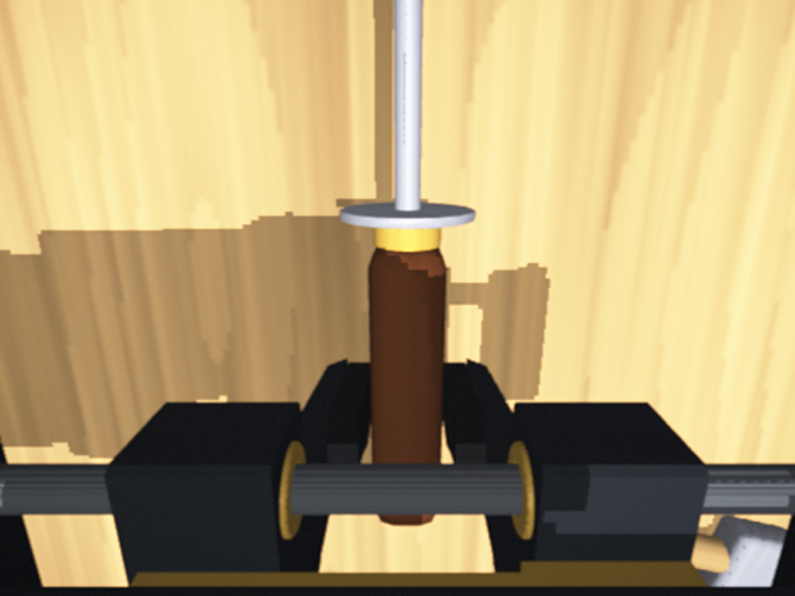

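```bash
python3 - <<'E'
from h import *
c=load('s5')
f=lambda p:(proj(c,p)-[300,120])*4
print(f([.483,.2275,.0515]),f([.483,.2275,.0475]),f([.483,.2315,.0755]),f([.4829,.0796,.0715]), f([.48,.292,.095]))
E
```

```text
[328.27284356 370.90428912] [327.35248756 375.42147176] [339.6044006  344.37320025] [128.01100023 313.80109047] [433.217352   333.71584182]
```

```bash
python3 - <<'E'
from h import *
r=arm.line_to([.482,.197,.053],feed=.15,max_force=8); print(r,arm.read_ee_pos(),arm.read_ft_force())
if not r:
    r=arm.line_to([.482,.197,.029],feed=.1,max_force=6); print(r,arm.read_ee_pos(),arm.read_ft_force())
    if not r:
        print(arm.line_to([.482,.165,.029],feed=.1,max_force=12),arm.read_ee_pos(),arm.read_ft_force())
snap("top","t6",4,(100,100,300,250));print(arm.read_time())
E
```

```text
False [0.4820137  0.1964406  0.05296799] [ 0.19156057  0.18967313 -1.88296968]
False [0.48197525 0.19656337 0.02892996] [ 0.12588705  0.04106125 -2.33741533]
False [0.48228497 0.16477472 0.02937474] [ 0.13262016 -0.43188239 -2.18738   ]
15.775
```

View pics/t6.png

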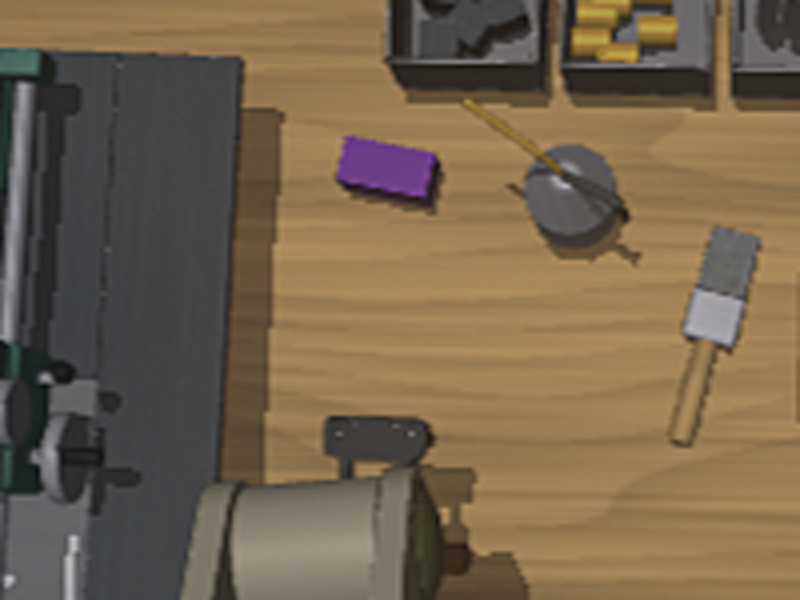

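```bash
python3 - <<'E'
from h import *
arm.line_to([.482,.06,.029],feed=.15); print(arm.read_ee_pos(),arm.read_ft_force())
snap("scene","s7",4,(300,120,500,270));print(arm.read_time())
E
```

```text
[0.48197407 0.06052686 0.02901667] [-0.11484183 -0.41507259 -2.49608838]
16.675
```

View pics/s7.png

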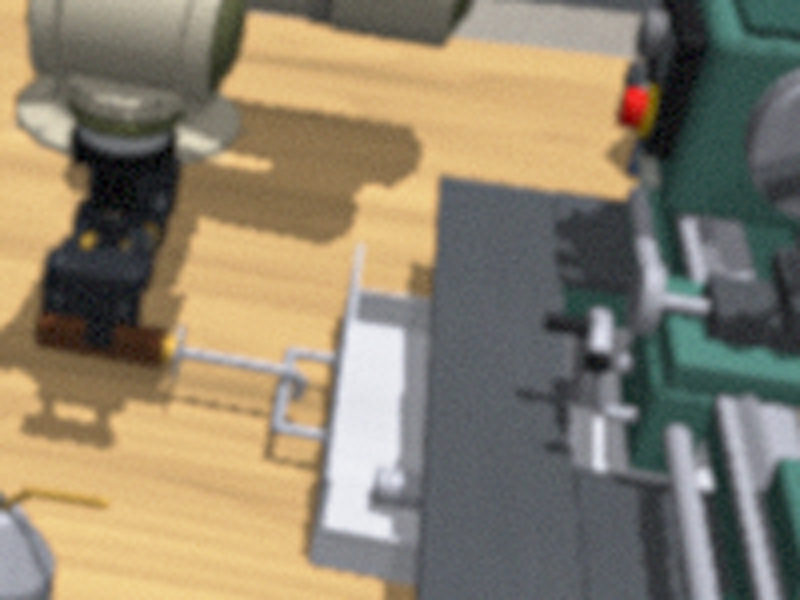

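```bash
python3 - <<'E'
from h import *
arm.line_to([.482,-.070,.029],feed=.15); print(arm.read_ee_pos(),arm.read_ft_force())
snap("scene","s8",2.5,(230,100,500,300));snap("top","t8",2,(100,60,460,310));print(arm.read_time())
E
```

```text
[ 0.48202514 -0.06931567  0.02902252] [ 0.82313143  0.34598852 -1.4705356 ]
17.7917
```

View pics/s8.png

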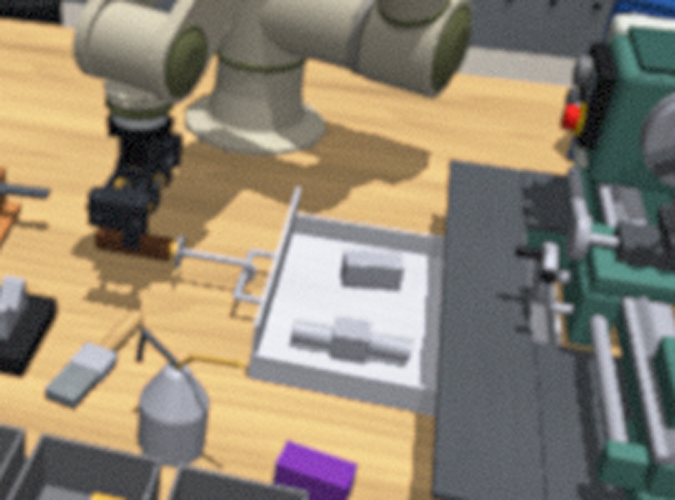

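View pics/t8.png

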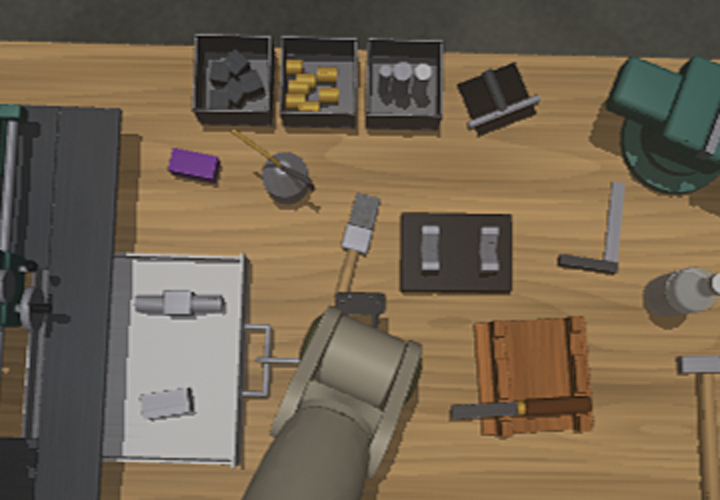

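```bash
python3 - <<'E'
from h import *
arm.line_to([.482,-.058,.029],feed=.1)
arm.line_to([.482,-.058,.13],feed=.25)
th=np.radians(94.8)
o=ori([0,0,-1],[np.cos(th),np.sin(th),0]).as_rotvec()
arm.goto([.5138,-.353,.125],o); arm.hold(.2); print(arm.read_ee_pos())
snap("wrist","w9",1.42); snap("top","t9",5,(260,145,420,265)); print(arm.read_time())
E
```

```text
[ 0.51423723 -0.35193769  0.12525678]
20.05
```

View pics/w9.png

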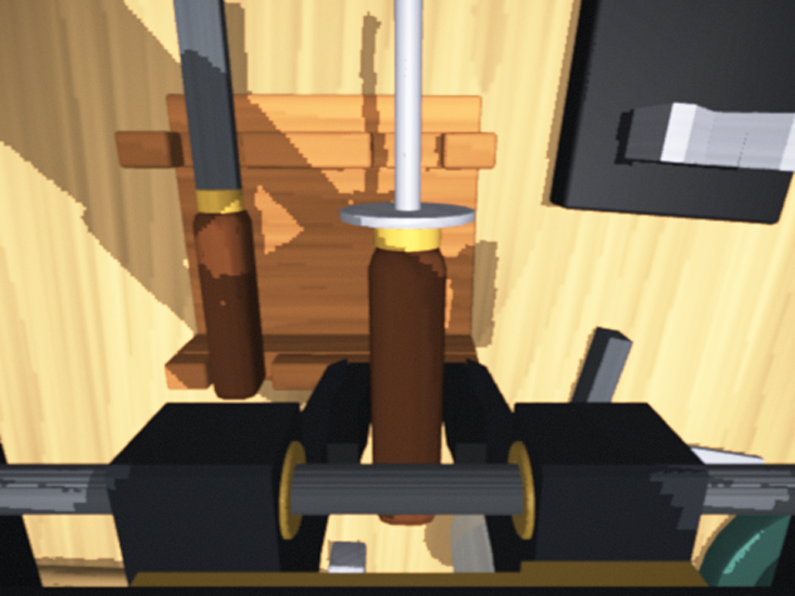

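```bash
python3 - <<'E'
from h import *
print(arm.line_to([.5138,-.3535,.0385],feed=.15,max_force=10),arm.read_ee_pos(),arm.read_ft_force())
arm.hold(.1)
arm.open_jaws(); arm.line_to([.5138,-.3535,.15],feed=.25)
snap("wrist","w10",1.42); print(arm.read_time(),arm.read_ft_force())
c=load('t8')
for n,u,v,z in [("sp",179,302,.042),("spL",137,303,.037),("spR",223,302,.037),("off",167,404,.042),("trayTR",243,256,.075),("trayBR",237,464,.075)]: print(n,atz(c,u/2+100,v/2+60,z))
E
```

```text
True [ 0.51284522 -0.35246248  0.03671698] [-1.64089775  1.54048074  4.90104439]
22.45 [-0.02213276  0.14672468 -1.11527366]
sp [0.56462889 0.20127016 0.042     ]
spL [0.5620656  0.26503548 0.037     ]
spR [0.56649896 0.1364825  0.037     ]
off [0.41328724 0.2126508  0.042     ]
trayTR [0.63169318 0.10382871 0.075     ]
trayBR [0.332173  0.1020172 0.075    ]
```

View pics/w10.png

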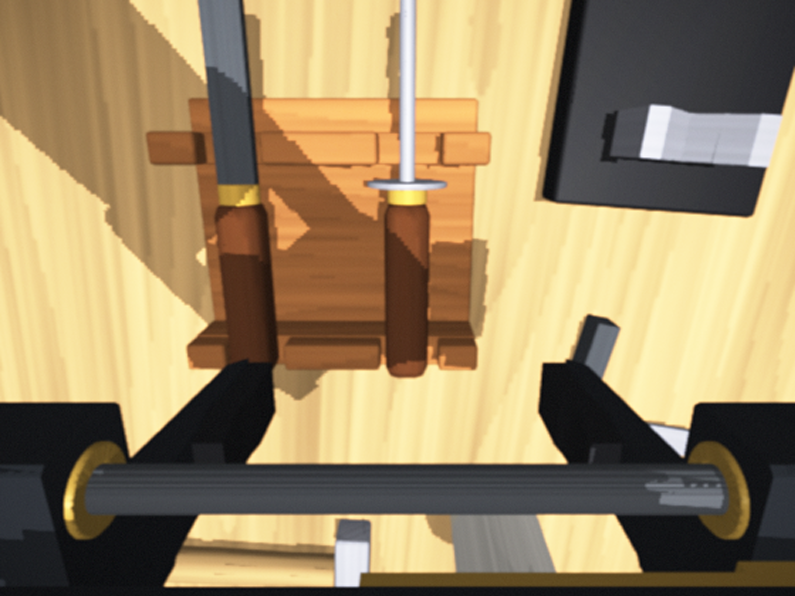

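```bash
python3 - <<'E'
from h import *
o=ori([0,0,-1],[0,1,0]).as_rotvec()
c=load('w10');s=1.42
print("rear",atz(c,406/s,375/s,.0627),"guard",atz(c,406/s,184/s,.058))
arm.goto([.645,-.21,.25],o); snap("wrist","w11",1.42)
arm.line_to([.645,-.18,.2],feed=.3); snap("wrist","w12",1.42)
arm.goto([.55,.18,.25],o); snap("wrist","w13",1.42)
arm.line_to([.55,.2,.19],feed=.3); snap("wrist","w14",1.42)
print(arm.read_time())
E
```

```text
rear [ 0.51591736 -0.40208791  0.0627    ] guard [ 0.50702609 -0.29535404  0.058     ]
25.625
```

View pics/w11.png

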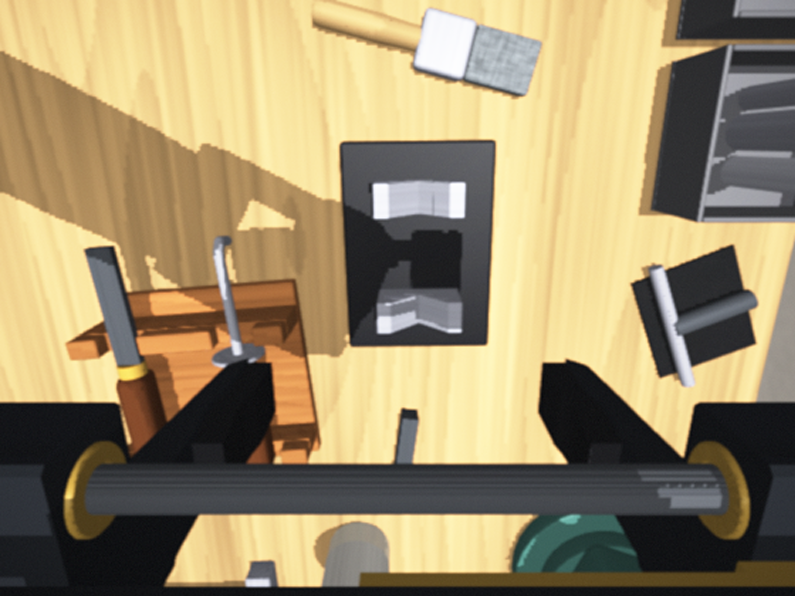

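View pics/w12.png

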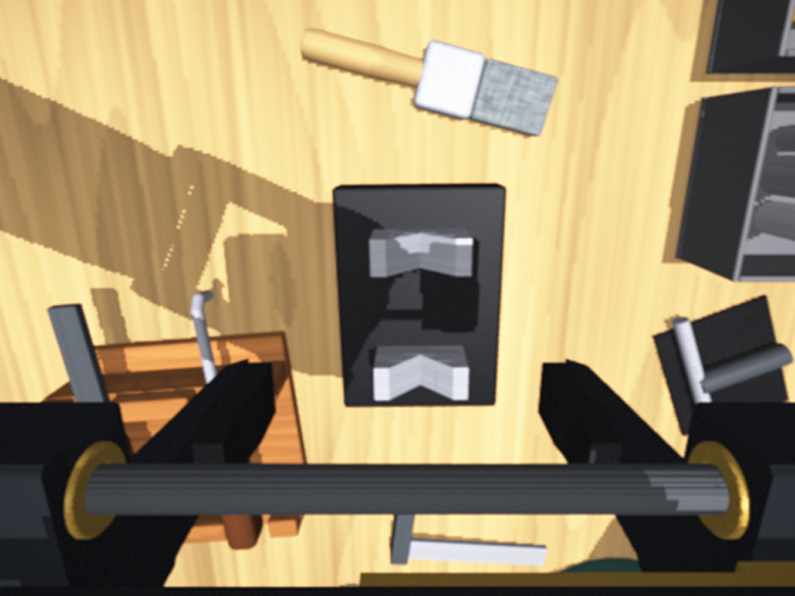

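View pics/w13.png

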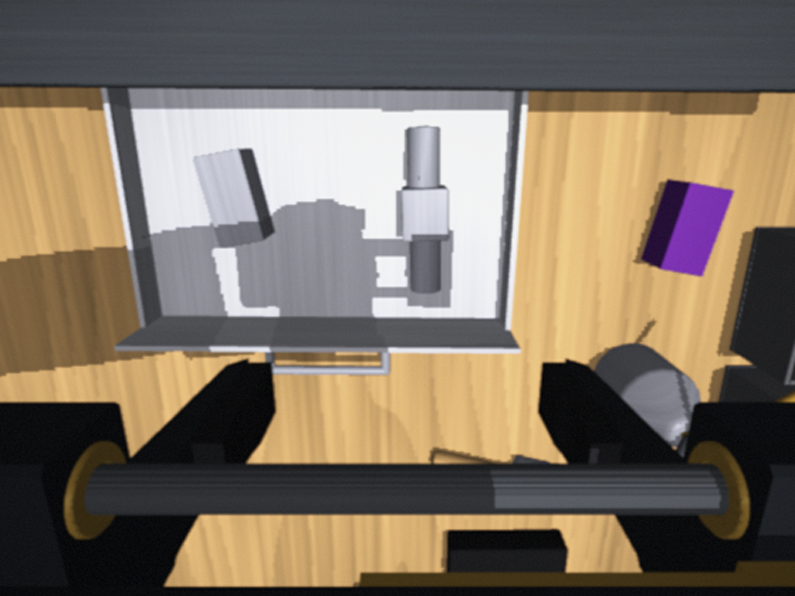

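View pics/w14.png

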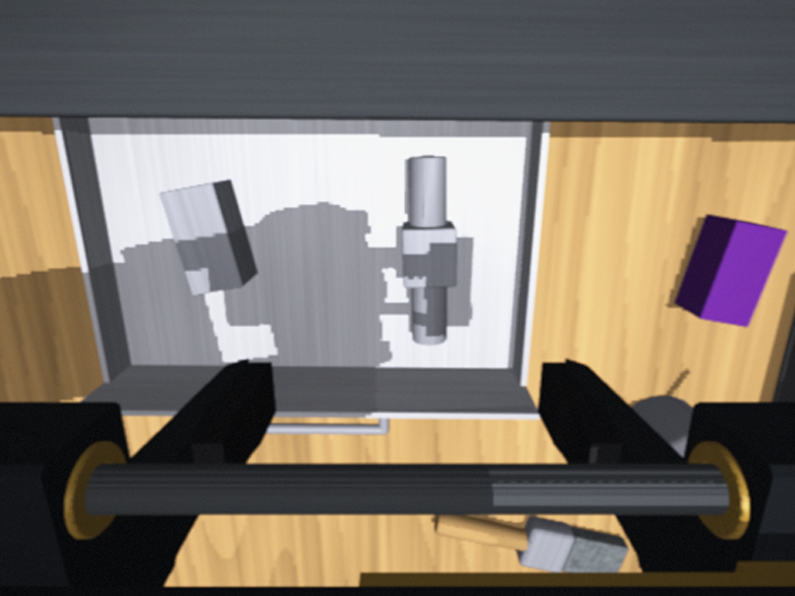

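```bash
python3 - <<'E'
import numpy as np,cv2
def cr(f,x0,y0,x1,y1,k): return cv2.resize(np.load(f'pics/{f}.npz')['color'][y0:y1,x0:x1],None,fx=k,fy=k,interpolation=cv2.INTER_CUBIC)
a=cr('w13',270,80,330,215,4);b=cr('w14',270,105,330,248,4)
H=572; a=cv2.copyMakeBorder(a,0,H-a.shape[0],0,20,0)
b=b[:H]
c=cr('w11',230,95,355,245,3);d=cr('w12',230,125,360,290,3)
c=cv2.copyMakeBorder(c,0,495-c.shape[0],0,10,0)
cv2.imwrite('pics/sp.png',np.hstack([a,b]));cv2.imwrite('pics/v.png',np.hstack([c,d])); print(a.shape,b.shape,c.shape,d.shape)
E
```

```text
(572, 260, 3) (572, 240, 3) (495, 385, 3) (495, 390, 3)
```

View pics/sp.png

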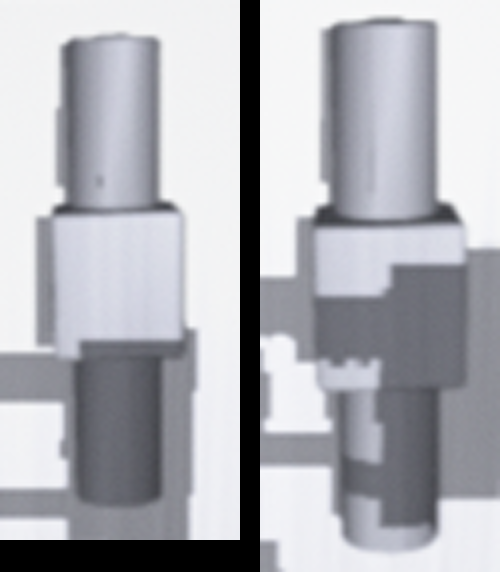

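View pics/v.png

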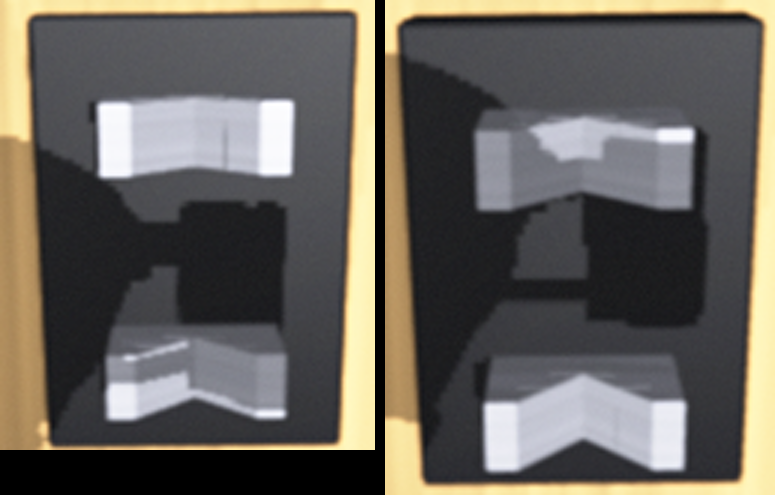

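```bash
python3 - <<'E'
from h import *
a,b,c,d=[load(x) for x in('w13','w14','w11','w12')]
def A(x,y):return a,270+(x-1.5)/4,80+(y-1.5)/4
def B(x,y):return b,270+(x-260-1.5)/4,105+(y-1.5)/4
def C(x,y):return c,230+(x-1)/3,95+(y-1)/3
def D(x,y):return d,230+(x-386)/3,125+(y-1)/3
def go(L):
    Q=[]
    for n,p,q in L:
        P,e=tri([p,q]); Q.append(P); print(n,np.round(P,4),np.round(e,4))
    return np.array(Q)
Q=go([("TL",A(55,213),B(314,225)),("TR",A(183,213),B(466,222)),("BL",A(57,353),B(316,388)),("BR",A(185,353),B(466,386))])
print(Q.mean(0)); v=Q[:2].mean(0)-Q[2:].mean(0); print(np.degrees(np.arctan2(v[1],v[0])),np.linalg.norm(v))
# ends of rounds
for im in ((A(112,38),A(118,503)),(B(385,22),B(390,548))):
    e=[atz(*k,.030) for k in im]; print("ends",np.round(e,4),np.degrees(np.arctan2(*(e[0]-e[1])[1::-1])),(e[0]+e[1])/2)
Q=go([("fTL",C(97,102),D(475,130)),("fTR",C(293,101),D(694,128)),("fBL",C(97,177),D(477,210)),("fBR",C(292,175),D(692,209)),("nBL",C(107,418),D(485,471)),("nBR",C(286,416),D(686,469)),("nTL",C(107,353),D(484,402)),("nTR",C(286,353),D(685,402))])
f=Q[:4].mean(0);n=Q[4:].mean(0);v=f-n;print("V",(f+n)/2,np.degrees(np.arctan2(v[1],v[0])),np.linalg.norm(v))
for g in (lambda *k:None,):
  pass
zt=.068
P=lambda L:np.array([atz(*k,zt) for k in L]).mean(0)
fc=P([C(97,102),C(293,101),C(97,177),C(292,175)]);nc=P([C(107,418),C(286,416),C(107,353),C(286,353)])
fd=P([D(475,130),D(694,128),D(477,210),D(692,209)]);nd=P([D(485,471),D(686,469),D(484,402),D(685,402)])
for f,n in((fc,nc),(fd,nd)): v=f-n;print("V",(f+n)/2,np.degrees(np.arctan2(v[1],v[0])),np.linalg.norm(v),f,n)
print(arm.read_time(),arm.read_ft_force())
E
```

```text
TL [0.5466 0.2236 0.0405] [0.0003 0.0003]
TR [0.5823 0.2229 0.032 ] [0.0002 0.0002]
BL [0.547  0.1879 0.0535] [0.0003 0.0003]
BR [0.5821 0.1868 0.048 ] [0.0001 0.0001]
[0.56451123 0.20531403 0.04347704]
90.20274167006394 0.038698386285516057
ends [[0.5622 0.2685 0.03  ]
 [0.565  0.1387 0.03  ]] 91.24191534810873 [0.56361609 0.20363056 0.03      ]
ends [[0.5627 0.2688 0.03  ]
 [0.5656 0.138  0.03  ]] 91.24733144059915 [0.5641543  0.20342056 0.03      ]
fTL [ 0.6197 -0.1593  0.071 ] [0.0004 0.0004]
fTR [ 0.684  -0.1591  0.0694] [0.0002 0.0002]
fBL [ 0.6192 -0.1843  0.0677] [0.0006 0.0006]
fBR [ 0.6842 -0.1832  0.0711] [0.0001 0.0001]
nBL [ 0.6207 -0.2692  0.074 ] [0.0001 0.0001]
nBR [ 0.6848 -0.2682  0.0747] [0.0004 0.0004]
nTL [ 0.6211 -0.2446  0.0748] [0. 0.]
nTR [ 0.6838 -0.2446  0.0749] [0.0002 0.0002]
V [ 0.65218623 -0.21406262  0.07219221] 90.58579792797717 0.08531915515247385
V [ 0.65209697 -0.21533509  0.068     ] 90.75334659158935 0.08737875905338191 [ 0.65152254 -0.17164949  0.068     ] [ 0.6526714  -0.25902069  0.068     ]
V [ 0.65257755 -0.21596045  0.068     ] 90.53656528159229 0.08819157437046403 [ 0.6521646 -0.1718666  0.068    ] [ 0.65299049 -0.26005431  0.068     ]
25.625 [ 0.30769645 -0.50822953  0.3778608 ]
```

```bash
python3 - <<'E'
from h import *
th=np.radians(91.2)
o=ori([0,0,-1],[np.cos(th),np.sin(th),0]).as_rotvec()
arm.goto([.564,.2035,.09],o); arm.hold(.2); print(arm.read_ee_pos())
print(arm.line_to([.564,.2035,.011],feed=.12,max_force=12)); arm.hold(.1); print(arm.read_ee_pos())
arm.clamp(45); p=arm.read_ee_pos(); print("grip",p,arm.read_grip_width()*88,arm.read_ft_force()); np.save('grip.npy',p)
arm.line_to([.564,.2035,.12],feed=.2); arm.hold(.1); print(arm.read_ft_force(),arm.read_moment())
snap("wrist","w15",1.42);snap("scene","s15",2.5,(230,100,500,300));print(arm.read_time())
E
```

```text
[0.56511332 0.20359885 0.09257075]
False
[0.56454905 0.20361343 0.01197677]
grip [0.5642001  0.20349798 0.01105817] 35.241100952355424 [1.63964438 0.41155675 0.09994259]
[ 0.41903489 -0.68180988 -6.16568847] [-0.07850758  0.0381095   0.00794971]
28.9583
```

View pics/w15.png

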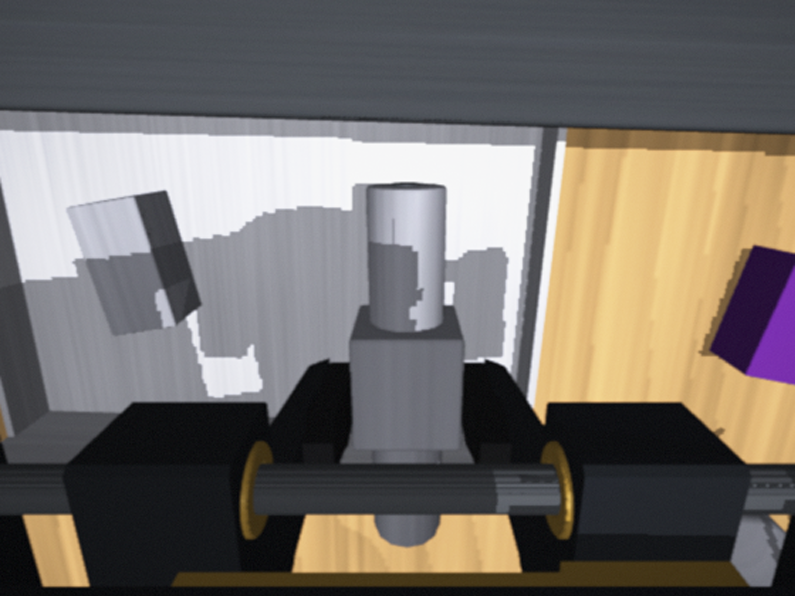

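View pics/s15.png

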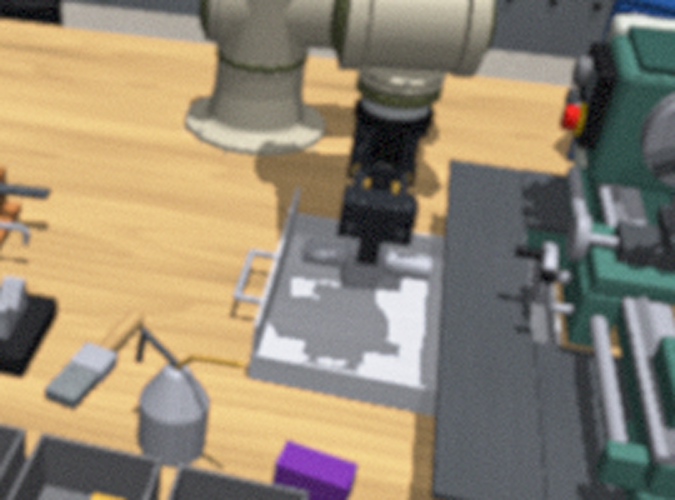

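```bash
python3 - <<'E'
from h import *
c=load('w15');s=1.42;p=np.array(arm.read_ee_pos());print(p)
for v in (338,448): print((atz(c,407/s,v/s,p[2]+.031)-p)*1000)
print((atz(c,407/s,184/s,p[2]+.013+.006)-p)*1000,(atz(c,407/s,545/s,p[2]+.013)-p)*1000)
E
```

```text
[0.56334593 0.20338203 0.11849459]
[-1.52801261 21.08697155 31.        ]
[ -0.72397042 -17.72218075  31.        ]
[-2.47146879 65.92976069 19.        ] [  0.43909562 -74.903843    13.        ]
```

```bash
python3 - <<'E'
from h import *
th=np.radians(90.65)
o=ori([0,0,-1],[np.cos(th),np.sin(th),0]).as_rotvec()
arm.line_to([.564,.2035,.19],feed=.3)
arm.goto([.6523,-.217,.16],o); arm.line_to([.6523,-.217,.085],feed=.2); arm.hold(.25); print(arm.read_ee_pos(),arm.read_time())
snap("wrist","w16",1.42); snap("scene","s16",5,(160,130,320,250))
E
```

```text
[ 0.65285483 -0.21717685  0.08647054] 31.7
```

View pics/w16.png

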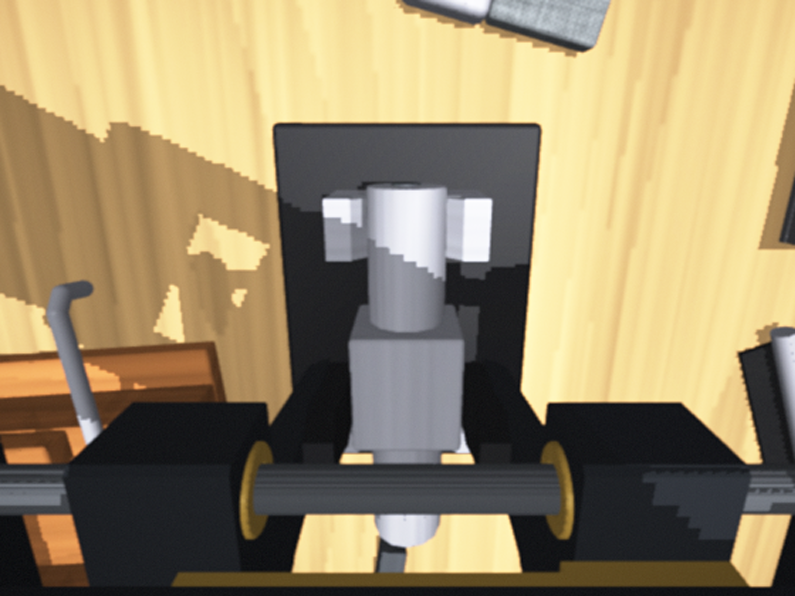

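View pics/s16.png

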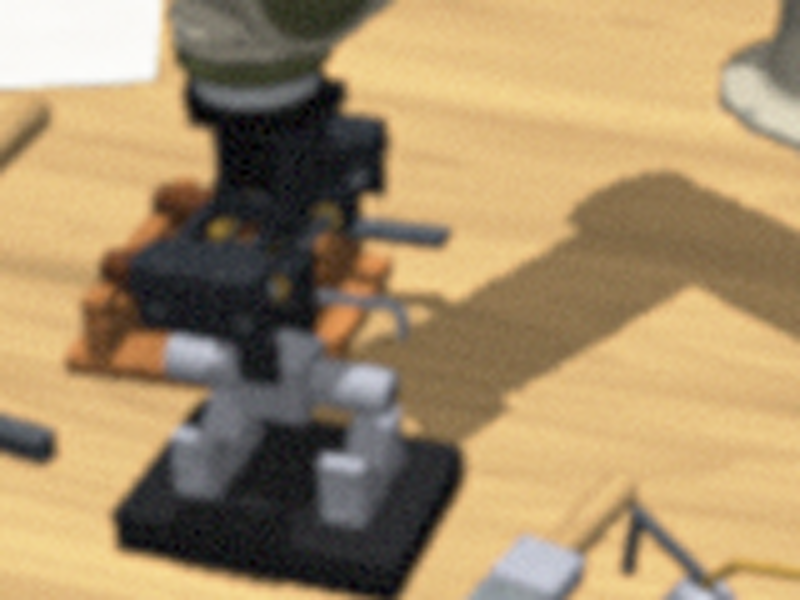

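```bash
python3 - <<'E'
from h import *
print(arm.line_to([.6523,-.217,.0505],feed=.06,max_force=8),arm.read_ee_pos(),arm.read_ft_force())
arm.hold(.1); arm.open_jaws(); arm.line_to([.6523,-.217,.17],feed=.2); arm.hold(.1)
snap("wrist","w17",1.42); snap("scene","s17",5,(160,130,320,250)); print(arm.read_time())
E
```

```text
True [ 0.65255691 -0.21680878  0.05173369] [ 4.57384266 -1.62723205  0.48335614]
34.2667
```

View pics/w17.png

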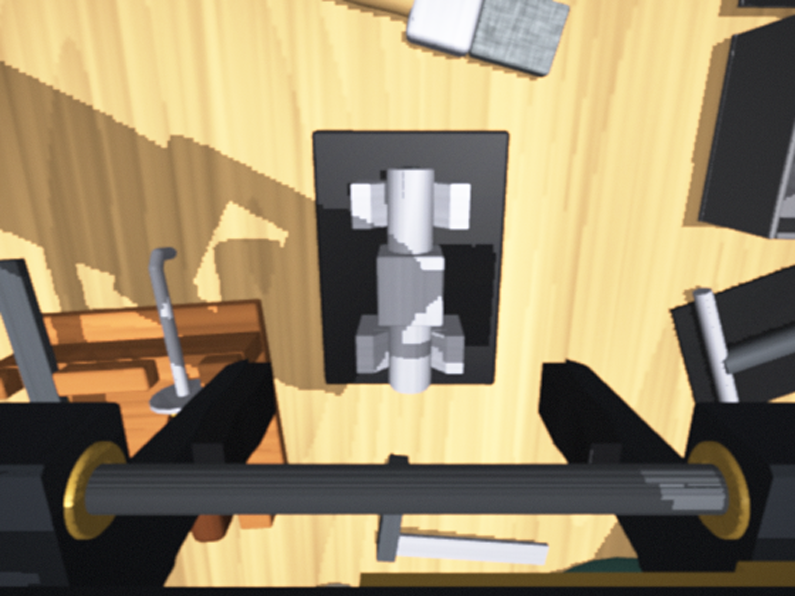

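View pics/s17.png

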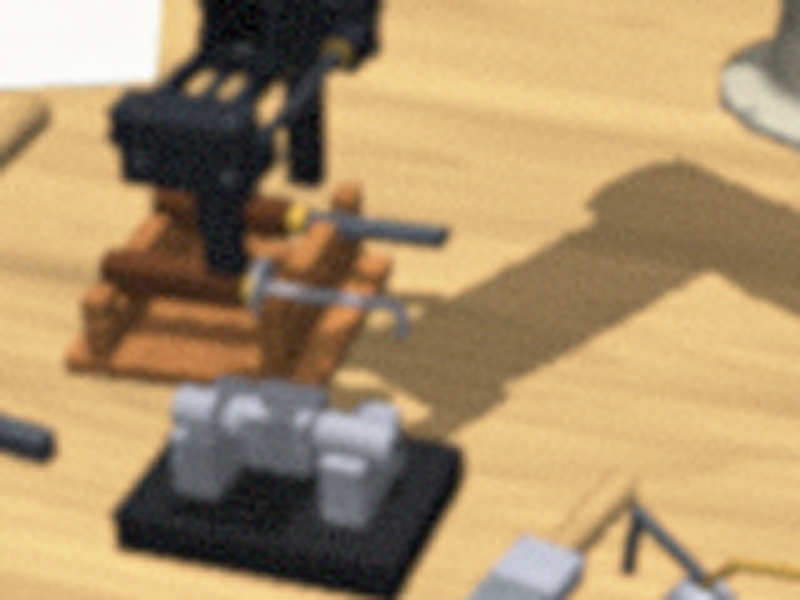

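```bash
python3 - <<'E'
from h import *
c=load('w17');s=1.42
e=[atz(c,410/s,v/s,.082) for v in (258,325)]; print("square edges",e,np.mean(e,0))
d=.3
o=ori([0,0,-1],[-np.sin(d),-np.cos(d),0]).as_rotvec()
for y in (.04,.1,.2,.28): print(np.round(arm.inverse_kinematics([.39,y,.05],o),2))
E
```

```text
square edges [array([ 0.65205451, -0.19734878,  0.082     ]), array([ 0.65254526, -0.23554813,  0.082     ])] [ 0.65229988 -0.21644846  0.082     ]Traceback (most recent call last):
  File "<stdin>", line 6, in <module>
    return _wrapfunc(a, 'round', decimals=decimals, out=out)
    return _wrapit(obj, method, *args, **kwds)
    result = getattr(arr, method)(*args, **kwds)
TypeError: unsupported operand type(s) for *: 'NoneType' and 'float'
```

```bash
python3 - <<'E'
from h import *
for x in (.39,.36,.40):
 for d in (.3,.4,-.3,-.5):
  o=ori([0,0,-1],[-np.sin(d),-np.cos(d),0]).as_rotvec()
  for y in (.06,.28):
   for z in (.05,.15):
    q=arm.inverse_kinematics([x,y,z],o); print(x,d,y,z,None if q is None else np.round(q,2))
E
```

```text
0.39 0.3 0.06 0.05 None
0.39 0.3 0.06 0.15 None
0.39 0.3 0.28 0.05 [ 0.38  0.42  1.82 -0.    0.89 -2.46]
0.39 0.3 0.28 0.15 [ 0.38  0.28  1.72 -0.    1.14 -2.46]
0.39 0.4 0.06 0.05 None
0.39 0.4 0.06 0.15 None
0.39 0.4 0.28 0.05 [ 0.38  0.42  1.82  0.    0.89 -2.36]
0.39 0.4 0.28 0.15 [ 0.38  0.28  1.72  0.    1.14 -2.36]
0.39 -0.3 0.06 0.05 [-0.15  0.27  2.06 -0.    0.81  2.7 ]
0.39 -0.3 0.06 0.15 [-0.15  0.09  1.95 -0.    1.1   2.7 ]
0.39 -0.3 0.28 0.05 None
0.39 -0.3 0.28 0.15 None
0.39 -0.5 0.06 0.05 [-0.15  0.27  2.06  0.    0.81  2.5 ]
0.39 -0.5 0.06 0.15 [-0.15  0.09  1.95  0.    1.1   2.5 ]
0.39 -0.5 0.28 0.05 None
0.39 -0.5 0.28 0.15 None
0.36 0.3 0.06 0.05 None
0.36 0.3 0.06 0.15 None
0.36 0.3 0.28 0.05 [ 0.4   0.38  1.89 -0.    0.87 -2.44]
0.36 0.3 0.28 0.15 [ 0.4   0.23  1.79 -0.    1.12 -2.44]
0.36 0.4 0.06 0.05 None
0.36 0.4 0.06 0.15 None
0.36 0.4 0.28 0.05 [ 0.4   0.38  1.89  0.    0.87 -2.34]
0.36 0.4 0.28 0.15 [ 0.4   0.23  1.79  0.    1.12 -2.34]
0.36 -0.3 0.06 0.05 [-0.16  0.21  2.14 -0.    0.79  2.68]
0.36 -0.3 0.06 0.15 [-0.16  0.03  2.02 -0.    1.09  2.68]
0.36
[... 151 characters left out ...]
.09  2.48]
0.36 -0.5 0.28 0.05 None
0.36 -0.5 0.28 0.15 None
0.4 0.3 0.06 0.05 None
0.4 0.3 0.06 0.15 None
0.4 0.3 0.28 0.05 [ 0.37  0.44  1.8  -0.    0.9  -2.47]
0.4 0.3 0.28 0.15 [ 0.37  0.3   1.7  -0.    1.15 -2.47]
0.4 0.4 0.06 0.05 None
0.4 0.4 0.06 0.15 None
0.4 0.4 0.28 0.05 [ 0.37  0.44  1.8   0.    0.9  -2.37]
0.4 0.4 0.28 0.15 [ 0.37  0.3   1.7   0.    1.15 -2.37]
0.4 -0.3 0.06 0.05 [-0.14  0.29  2.04 -0.    0.82  2.7 ]
0.4 -0.3 0.06 0.15 [-0.14  0.12  1.93 -0.    1.1   2.7 ]
0.4 -0.3 0.28 0.05 None
0.4 -0.3 0.28 0.15 None
0.4 -0.5 0.06 0.05 [-0.14  0.29  2.04  0.    0.82  2.5 ]
0.4 -0.5 0.06 0.15 [-0.14  0.12  1.93  0.    1.1   2.5 ]
0.4 -0.5 0.28 0.05 None
0.4 -0.5 0.28 0.15 None
```

```bash
python3 - <<'E'
from h import *
t=np.radians(35)
o=ori([0,np.sin(t),-np.cos(t)],[0,np.cos(t),np.sin(t)]).as_rotvec()
for y,z in ((.04,.12),(.06,.045),(.18,.045),(.29,.045)):
    q=arm.inverse_kinematics([.39,y,z],o); print(y,z,None if q is None else np.round(q,2))
E
```

```text
0.04 0.12 [-0.58  0.25  2.01  0.52  1.29 -0.83]
0.06 0.045 [-0.53  0.4   2.08  0.59  1.08 -0.93]
0.18 0.045 [-0.24  0.38  2.11  0.75  0.96 -0.78]
0.29 0.045 [ 0.05  0.42  2.05  0.86  0.86 -0.6 ]
```

```bash
python3 - <<'E'
from h import *
t=np.radians(35)
o=ori([0,np.sin(t),-np.cos(t)],[0,np.cos(t),np.sin(t)]).as_rotvec()
arm.line_to([.6523,-.217,.22],feed=.3); arm.clamp(20)
arm.goto([.39,.03,.14],o); arm.line_to([.39,.05,.045],feed=.2)
print(arm.read_time(),arm.read_ee_pos(),arm.read_ft_force())
print(arm.line_to([.39,.268,.045],feed=.1,max_force=25),arm.read_ee_pos(),arm.read_ft_force())
snap("scene","s18",2.5,(230,100,500,300));snap("wrist","w18",1.42); snap("top","t18",4,(100,180,300,330)); print(arm.read_time())
E
```

```text
37.85 [0.39065027 0.04955788 0.04550701] [ 0.32651749 -0.43654833  0.61673319]
False [0.38993555 0.26785091 0.04497566] [ 0.62846929 -1.23740369  0.00961119]
40.3333
```

View pics/s18.png

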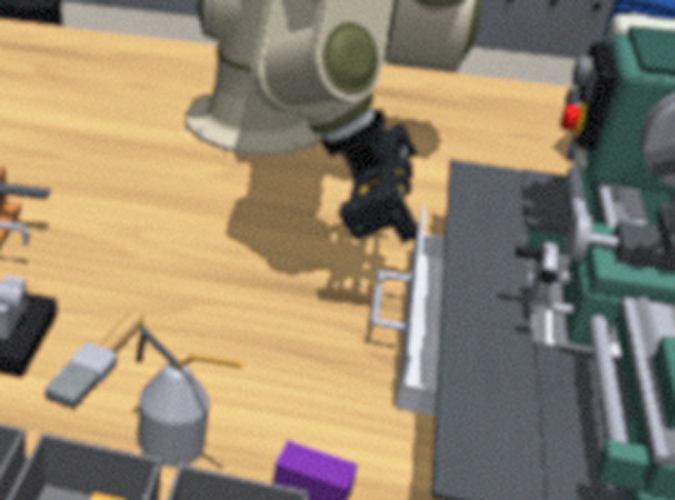

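View pics/w18.png

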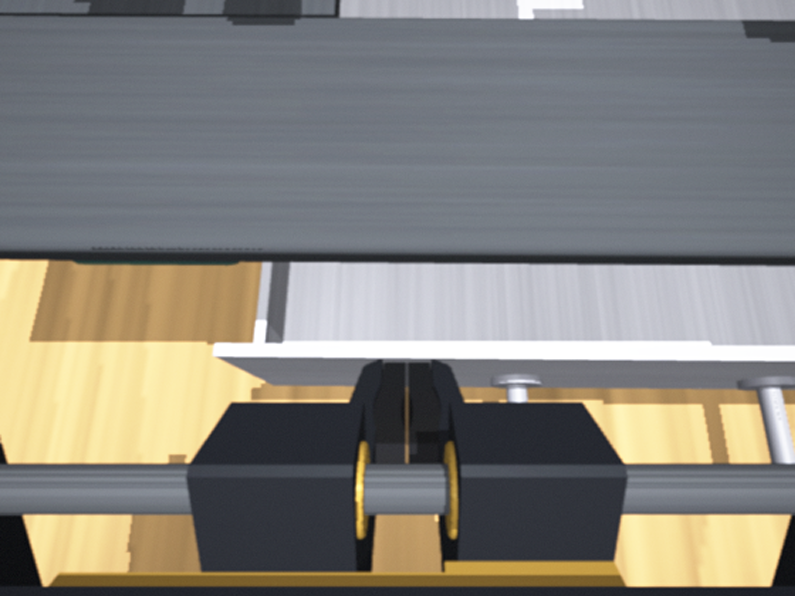

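View pics/t18.png

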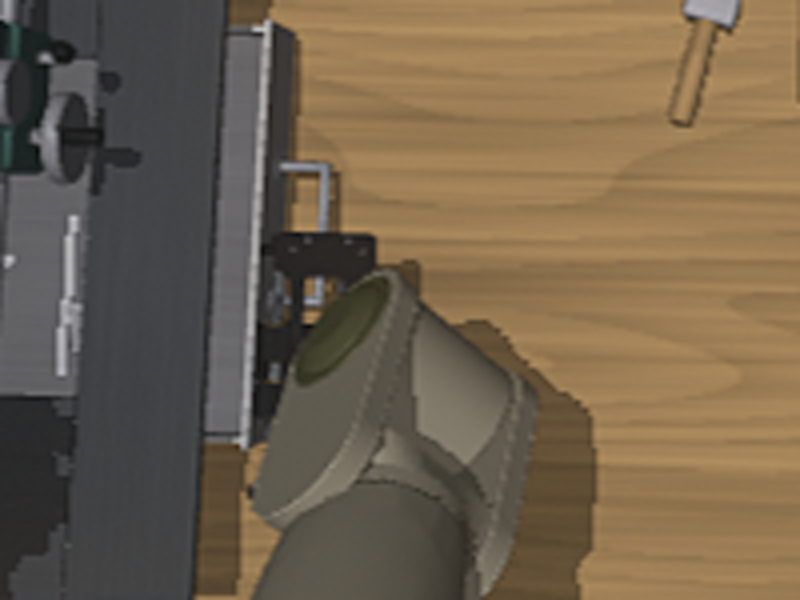

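```bash
cat > m.py <<'E'
from h import *
E
python3 - <<'E'
from h import *
c=load('t18')
for u,v,z in ((271,25,.075),(249,445,.075),(225,30,.095),(204,400,.095)): print(atz(c,100+u/4,180+v/4,z))
c=load('w18');s=1.42
for u,v,z in ((215,355,.075),(480,359,.075),(780,362,.075),(100,257,.095),(480,259,.095),(480,265,.085),(780,261,.095)): print(atz(c,u/s,v/s,z))
E
```

```text
[0.63317596 0.26066532 0.075     ]
[0.33096244 0.26228177 0.075     ]
[0.62611266 0.28803829 0.095     ]
[0.36388136 0.28991294 0.095     ]
[0.32834314 0.26336073 0.075     ]
[0.4122672  0.26201928 0.075     ]
[0.50696736 0.26099247 0.075     ]
[0.29904333 0.28864847 0.095     ]
[0.41059017 0.28795139 0.095     ]
[0.41212752 0.28996131 0.085     ]
[0.49851301 0.28726918 0.095     ]
```

```bash
python3 - <<'E'
from h import *
c=load('w18');p=np.array(arm.read_ee_pos());print(p,R.from_rotvec(arm.read_orientation()).as_matrix().round(3))
print(proj(c,p)*1.42, proj(load('s18'),p))
Rt=R.from_rotvec(arm.read_orientation()).as_matrix()
print(Rt.T@(c["xyz"]-p), np.round(Rt.T@R.from_rotvec(c["rotation"]).as_matrix(),3))
# fingers' tip plane in view: finger tip row 362 -> which tool z
c0=load('w17'); 
im=load('s18')["color"][185:205,385:425]; cv2.imwrite('pics/d.png',cv2.resize(load('s18')["color"][170:220,360:420],None,fx=10,fy=10,interpolation=cv2.INTER_CUBIC))
E
```

```text
[0.3899499  0.26789078 0.04496317] [[ 0.     1.    -0.   ]
 [ 0.819 -0.     0.574]
 [ 0.574 -0.    -0.819]]
[408.82639284 358.00629058] [397.2980555 200.1679706]
[ 0.0775854  -0.00119556 -0.16978868] [[-0.    -0.955 -0.298]
 [ 1.    -0.     0.001]
 [-0.001 -0.298  0.955]]
```

View pics/d.png

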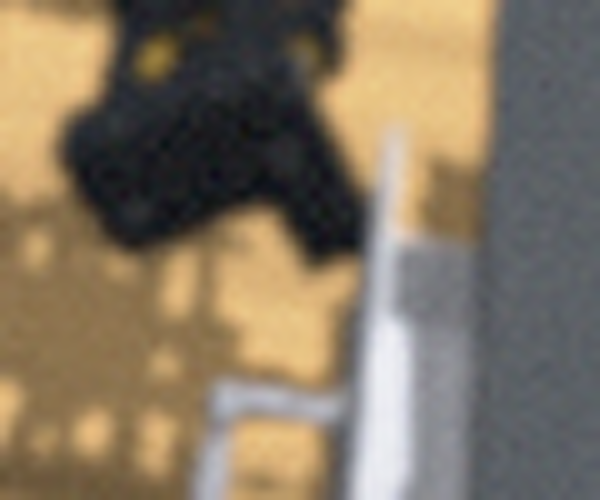

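```bash
python3 - <<'E'
from h import *
print(arm.line_to([.39,.294,.045],feed=.06,max_force=25),arm.read_ee_pos(),arm.read_ft_force())
arm.hold(.1);snap("wrist","w19",1.42)
arm.line_to([.39,.20,.06],feed=.2); arm.line_to([.39,.12,.2],feed=.3)
snap("wrist","w20",1.42); snap("top","t20",4,(100,180,300,330)); print(arm.read_time())
E
```

```text
False [0.38950294 0.29434034 0.04491802] [ 0.45560841 -0.21222543 -0.04842299]
42.475
```

View pics/w19.png

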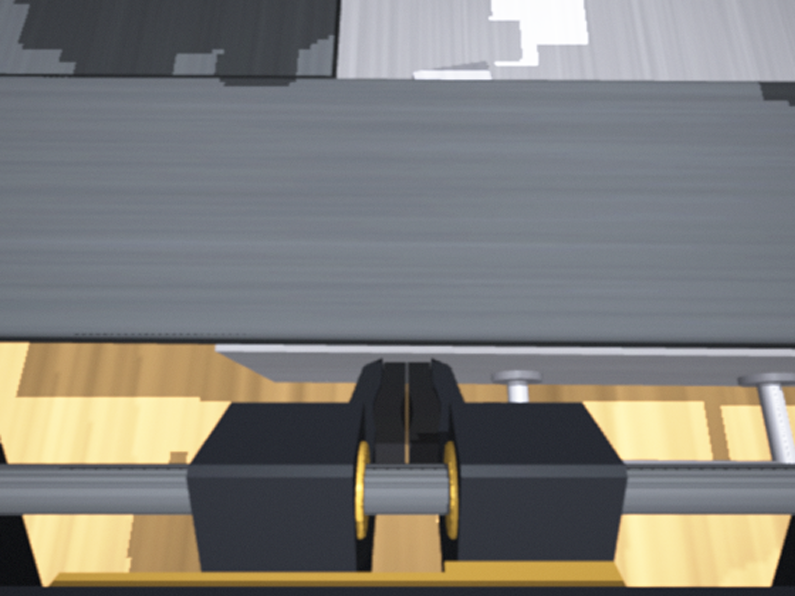

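View pics/w20.png

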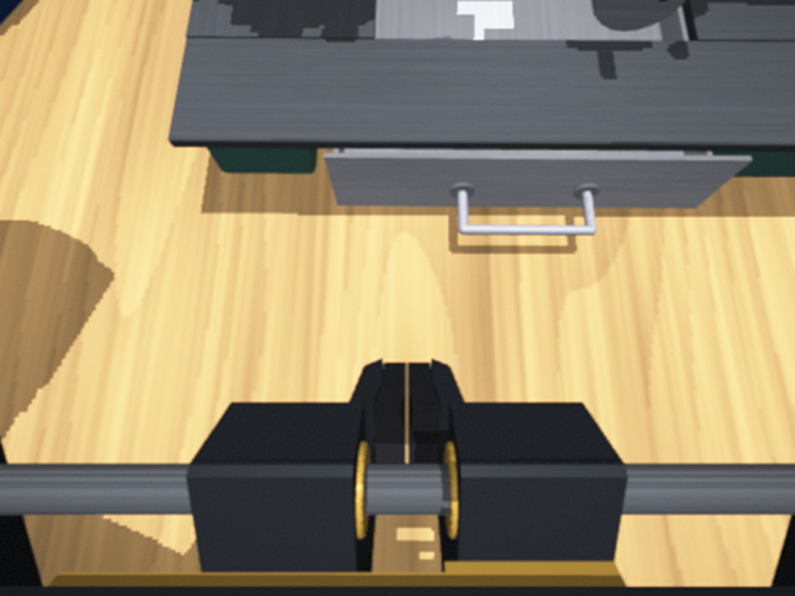

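View pics/t20.png

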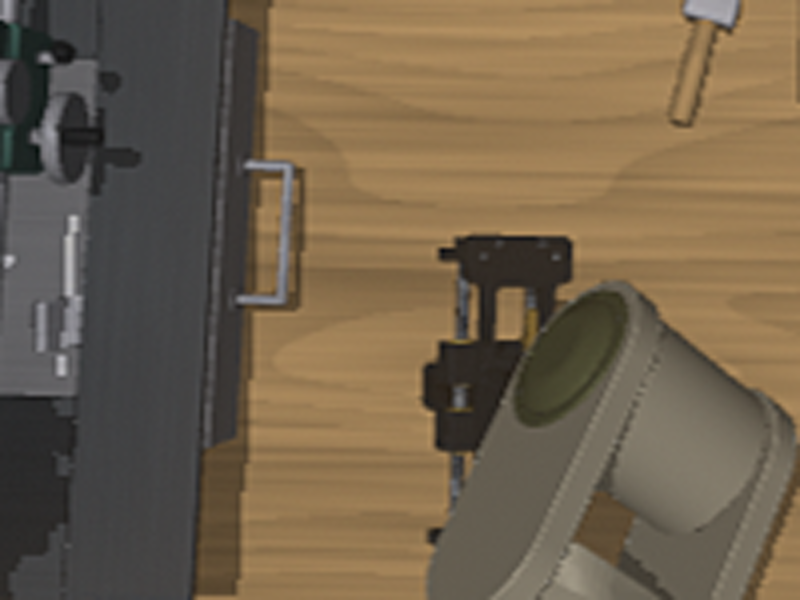

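```bash
python3 - <<'E'
from h import *
cv2.imwrite('pics/e.png',np.vstack([cv2.resize(load('w20')["color"][95:170,300:420],None,fx=6,fy=4,interpolation=cv2.INTER_CUBIC),cv2.resize(load('t20')["color"][180:240,140:180],None,fx=18,fy=4,interpolation=cv2.INTER_CUBIC)]))
c=load('t20')
for u,v,z in ((292,170,.032),(283,300,.032),(235,22,.075),(213,440,.075),(221,100,.095),(209,300,.095)): print(atz(c,100+u/4,180+v/4,z))
c=load('w20');s=1.42
print("w")
for u,v,z in ((528,231,.032),(528,154.5,.075),(528,147,.085),(528,141,.095)): print(atz(c,u/s,v/s,z))
E
```

```text
[0.52963668 0.2513477  0.032     ]
[0.43264506 0.25364668 0.032     ]
[0.63476838 0.2869603  0.075     ]
[0.33394348 0.28804382 0.075     ]
[0.57567303 0.28841812 0.095     ]
[0.4336917  0.28988951 0.095     ]
w
[0.48385346 0.25245812 0.032     ]
[0.4767462  0.29307648 0.075     ]
[0.47433856 0.29250557 0.085     ]
[0.47181414 0.29038487 0.095     ]
```

View pics/e.png

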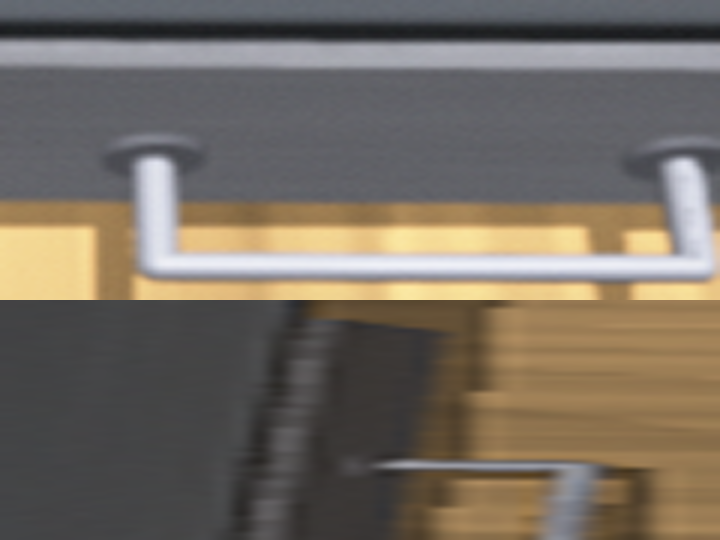

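```bash
python3 - <<'E'
from h import *
snap("scene","s21",1.42); snap("top","t21",5,(260,145,420,265)); print(arm.read_time(),arm.read_ft_force())
a=load('top0')["color"].astype(int);b=load('t21')["color"].astype(int)
cv2.imwrite('pics/diff.png',cv2.resize(np.clip(abs(a-b).sum(2),0,255).astype(np.uint8),None,fx=1.42,fy=1.42))
E
```

```text
42.575 [-0.63032348 -0.20074655 -0.36878228]
```

View pics/s21.png

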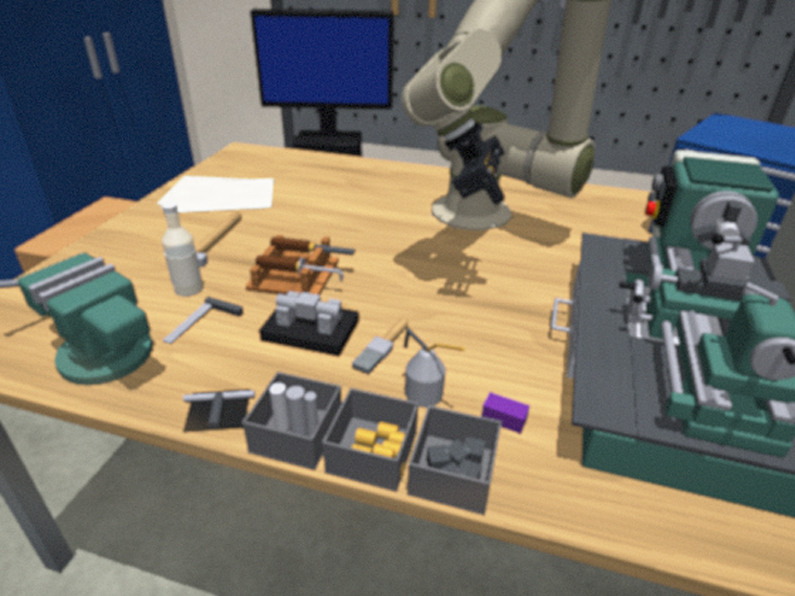

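View pics/diff.png

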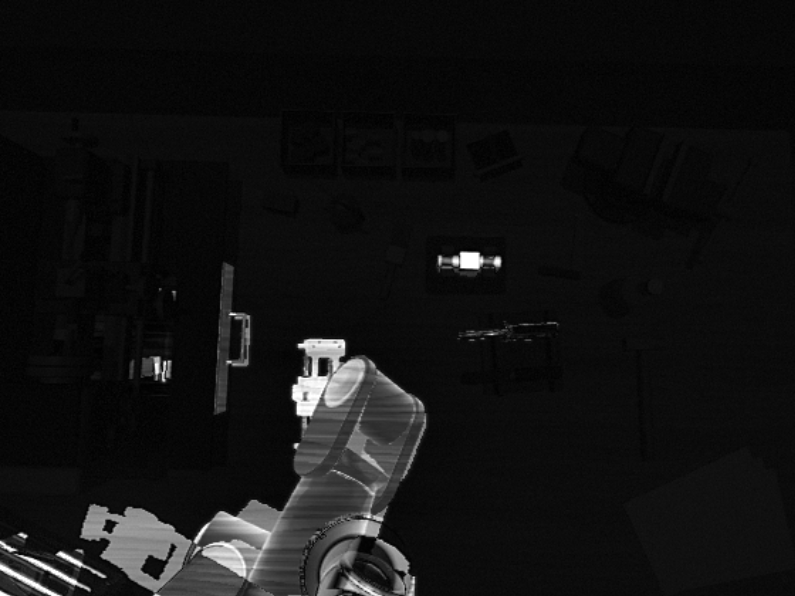

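View pics/t21.png

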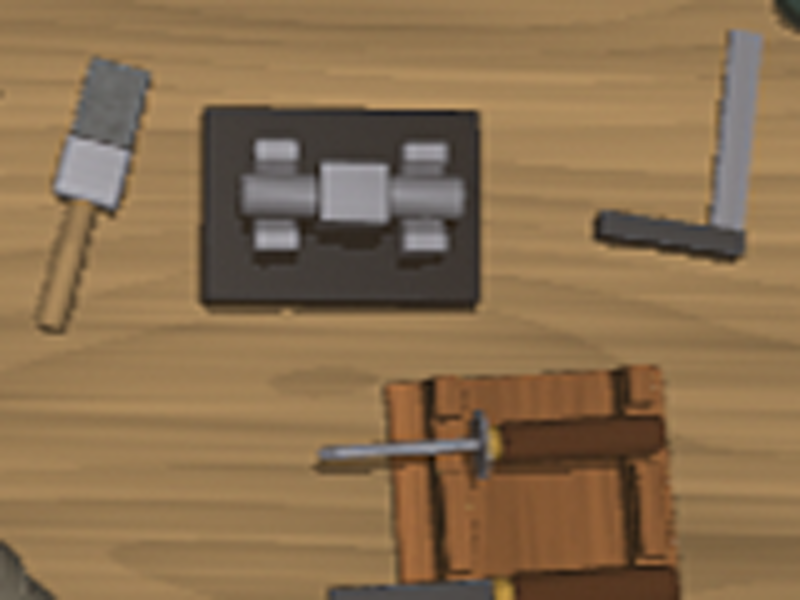

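All checks agree: the spindle is seated, the hook is in its place within 1–2 mm, the tray is level, and no bystander has moved.

```bash
python3 - <<'E'
from h import *
job.close_job()
E
```

```text
the job is handed in; nothing more can be done
```

The job is done and handed in at about 42.6 s of the 72 s allowed; no verdict is reported.

**What I did:** I took the hook from the rack, caught the tray's loop under the ledge and drew the tray out about 0.26 m. I put the hook back in its own place, laid the spindle in the V-blocks, and pushed the tray back in with the shut fingers.

**Last checks in the pictures:**
- **Spindle:** its centre is within about 1 mm of the measured seat, with the square between the blocks.
- **Hook:** back in its own place, about 2 mm from where it started.
- **Tray:** its front is within about 0–4 mm of the ledge edge, against a limit of 12 mm.
- **Bystanders:** comparing the first and last top views shows no shift of the brush, try square, oil can, bottle, hammer or file.
- **Off-cut:** last seen lying in the tray just before the spindle was carried off. After the push-in the ledge hides it, so I could not check it again.

**What disagreed:**
- **Ledge edge:** the two cameras differ by up to 4 mm on where it is.
- **Finger contact:** the shut fingers met the tray about 6 mm behind the reported tool point, where I expected about 7 mm ahead of it. I therefore set the last push from the measured gap between tray and ledge.
- **Pulling force:** the force reading did not show the expected 3 N while pulling, so I confirmed the catch by picture.

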